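Candle ends into the strainer basket for remelting

ROBOT

A 6-joint arm with a two-finger parallel gripper is mounted at the origin on the work surface. World frame = base frame: x ahead of the robot, y to its left, z up, the work surface at z = 0. Lengths are in m, angles in degrees, forces in N, time in s.
With the tool pointing down it reaches from about 0.4 to 0.825 m from the base axis. Payload 7 kg.
Tool frame: the origin (TCP) lies at the very end of the fingers, on their centre line; the grasp point (between the pads) lies behind it (r.grasp_offset is the z of the grasp point in the tool frame, in m); z points along the fingers, y is the direction in which the jaws open and shut (so a half turn about z gives the same grasp; the last joint's range is limited). The gripper opens to 88 mm and grips with 3 to 60 N. Pads are 19 mm wide; open, the fingers measure 130 mm over their backs; the gripper's body (78 mm by 193 mm) begins 47 mm behind the grasp point.
Start: joints at [-54.425, 20.546, 0.682, 0, -70.136, -16.507], TCP at [0.22, -0.638, 0.227] pointing down, gripper open.
Joint ranges: [-176.03, 176.03], [-82.01, 121.73], [-58.28, 71.71], [-173.87, 95.51], [-174.79, -0.11], [-173.66, 173.66]. Speed limits (degrees/s): [136.94, 136.94, 172.46, 180, 180, 180].

INTERFACE

Orientations are given as [roll, pitch, yaw] about the fixed x, y, z axes, in that order (R = Rz(yaw) Ry(pitch) Rx(roll)).
In Python, from plant import r gives the robot as it stands. The module is installed in compiled form; this text tells all that it offers.
- The arm moves only by the tool servo_tool, never from a script. Its argument "targets" is a list of rows, each an object of numbers: "dx", "dy", "dz": the shift along the world's x, y, z in cm; "spin": the turn about the world's z in rad; "grip": the opening in per cent of the stroke, from 0 (shut) to 100 (fully open). A call has exactly 10 rows; each row is the pose to reach, as a shift and turn from the pose commanded when the call began; what a row does not reach only later rows make up. A row lasts 1/12 s, in which the tool goes at most 41.7 mm and 7.16 degrees, less where a joint would pass 70% of its speed; a pose out of reach is approached as far as the arm can. A call with a gripper value outside its range is refused whole. The fingers move at their own pace and stop on an object; "squeeze" is the grip in N (left out, the last holds). Time passes only in rows, so rows that repeat a pose let the fingers close, or fill a call up. It gives the time, the measured TCP pose, the force and the opening at its end, in the units of the state.
- r.get_state(): the state, without advancing time (a new reading comes with each control period).
- r.capture(name): name is "scene" or "top"; returns the picture (400x640x3 uint8, blue, green, red); there is no depth.
- r.get_calibration(name): a dict with "K" (3x3 intrinsics, pixels), "extrinsics" (4x4, takes a point from camera to world coordinates). Camera axes: x right, y down, z forward; pixel columns grow to the right and rows downward; lengths in m; the calibration is good to about 2 mm. A picture is of the moment at which its call begins. get_calibration takes no time and is no camera call.
- r.close_job(): hands the job in, once; it reports no verdict.
Trained networks look in the newest picture that a camera, given by its name, has taken for a name from the list of things; names that differ only in an ending like _2 or _b are one class to them, and where a whole thing is asked for, a point or a joint stands for the part that bears it (a point fixed in the world has none). Each returns a list of dicts, best first, with "p" (0 to 1); they miss things now and then, are a little off and sometimes report something else, mostly with a low value. They report only what shows in the picture. A call takes as long as a camera call. They do not tell look-alikes from the thing itself.
- r.cut_out(name, camera): "mask" (400x640 bool, what is visible of it) and "extent" ([left, top, right, bottom] in pixels, round what is visible of it).
The state is a dict: "time_s": time; "joints": joint angles; "qd": joint speeds; "joint_torque": joint torques, N m; "tcp_pos": TCP position; "eef_rot": TCP orientation; "contact_force": force on the tool from outside, world axes, zero at the start; "moment": the same for the moment, N m; "gripper_width": finger opening in m.
Only numpy, scipy, OpenCV 4.12 (cv2) and the standard library are available. Lean on these libraries where they do the work, as an engineer would, in place of code of your own. Each camera call takes 0.05 s, during which the arm holds its last target. There are 200 camera calls.

TASK

Get the candle ends ready for remelting: pull the yellow tilt-out bin all the way forward to its stop so that all the candle ends tip out of it on to the tray (tip them out, do not pick them out of the bin), and swing the bin fully back home. Put every candle end that came out into the wire strainer basket, then hang the loaded basket upright by its handle on the hanger over the empty pot, and leave the moulds, cup, knife and jar where they are.

Things in the scene. Friction and masses are not known exactly. Their poses are not given: they have to be found in the camera images.
- hopper: rocker hopper, fixed: green stand with two cheeks (164 mm over them), a yellow tilt-out bin between them, a steep metal chute below the bin and a low catch tray in front. Origin: on the table straight below the hinge axis, midway between the cheeks; x points to its back, away from the robot, y left, z up
- bin (a joint): angle of the yellow bin about its hinge: 0 = home, upright, resting on its bar; grows as its front is pulled forward and down; 1.3 rad = forward stop, where the bin's front slopes 47 degrees down over the chute and the candle ends slide out. Stiff hinge (0.22 N m, 2 to 5 N at the grip): it stays where it is left
- hopper_hinge (a point): middle of the hinge axis, 237 mm above the table; the axis is level, along the hopper's y. Bin at home: from 100 mm in front of the axis to 60 mm behind it, top of its back 307 mm above the table, 148 mm wide; at the stop the top of its back stands 52 mm in front of the axis, 311 mm above the table
- bin_grip (a point): middle of the right black hand grip (hopper's -y side): level round bar, 18 mm diameter, 92 mm long, along the hopper's y, the end of the tipping rod under the bin's front lip, with free space all round. It swings with the bin, 90 mm from the axis: at home 90 mm in front of it and 8 mm above it, at the stop 32 mm in front and 84 mm below. A like grip is on the left, 264 mm away
- bin_mid (a point): middle of the bin's inside, 30 mm above its floor; the inside is 140 mm wide, the floor 76 mm deep; swings with the bin
- tray_mid (a point): centre of the catch tray's floor, 4 mm above the table. The tray is open to the chute at its back and measures 194 mm (hopper's x) by 190 mm (y) outside, walls 4 mm thick, rim 14 mm above the table; fixed to the hopper. The chute rises at 42 degrees from 94 mm behind this point to 140 mm above the table below the hinge
- basket: strainer basket of steel wire, round, 180 mm outside and 170 mm inside diameter, rim 75 mm high, floor 4 mm thick, with a stiff upright arched handle over its middle; 0.2 to 0.4 kg. Origin: centre of the underside; z up; the handle stands in the basket's y-z plane
- basket_bar (a point): middle of the handle's level top bar, 160 mm above the basket's underside. The bar runs along the basket's y, 185 mm long, 10 mm thick (x), 12 mm high; 79 mm free height between rim and bar. Two flat uprights, 12 mm wide, join its ends to the rim
- basket_mid (a point): point on the basket's axis 40 mm above its underside (middle of its inside)
- melter: fixed hotplate (330 mm deep, 560 mm wide, black top 35 mm high) with two pots and a basket hanger. Origin: on the table below the axis of the first, empty pot (238 mm inside diameter, rim 110 mm above the table); x away from the robot, y left. The second pot, with red wax, is 265 mm to the right. Hanger: 16 mm post 150 mm behind the first pot's axis, 258 mm high, with a 10 mm rod forward (-x) over the pot
- hook_seat (a point): top of the hanger rod at its seat, 234 mm above the table, 4 mm behind the first pot's axis: the basket's bar rests here, across the rod (bar along the hotplate's y). 34 mm in front the rod ends in an upturned tip, 255 mm high; behind, it rises gently to the post. The bar comes from the front over the tip, the rod passing through the arch, then down; hung, the basket dips 30 mm into the pot
- candle_red: candle end, a square red wax stub with a lighter or contrasting band, 62 x 32 x 32 mm, its length along its own x, origin at its centre, 58 g; absent in some starts. It starts in the bin
- candle_yellow: candle end, a square yellow wax stub with a lighter or contrasting band, 62 x 32 x 32 mm, its length along its own x, origin at its centre, 58 g; absent in some starts. It starts in the bin
- candle_blue: candle end, a square blue wax stub with a lighter or contrasting band, 62 x 32 x 32 mm, its length along its own x, origin at its centre, 58 g; absent in some starts. It starts in the bin
- candle_pink: candle end, a square pink wax stub with a lighter or contrasting band, 62 x 32 x 32 mm, its length along its own x, origin at its centre, 58 g; absent in some starts. It starts in the bin
- mould_square: open square steel mould, 65 mm wide, 60 mm high; not part of the job. Origin: centre of its underside
- mould_cross: open cross-shaped steel mould, 143 mm over its arms, 55 mm high; not part of the job. Origin: centre of its underside
- mould_round: steel ring mould, 124 mm diameter, 40 mm high; not part of the job. Origin: centre of its underside
- red_cup: red plastic cup, 80 mm diameter, 85 mm high; not part of the job. Origin: centre of its underside
- palette_knife: palette knife lying flat, 230 mm long, white handle; not part of the job. Origin: centre of its underside
- dye_jar: small glass dye jar with blue cap, 48 mm diameter, 60 mm high; not part of the job. Origin: centre of its underside
There are look-alikes about, which are no part of the job. Leave any green look-alike of the candle_blue alone.

How it is judged (in metres and radians):
On the way, in this order (a step that is already met when the one before it is completed fails the run):
1. the bin is at its forward stop and every candle end has slid out of it (value of joint bin above 1.2 rad and height (world z) of each of candle_red, candle_yellow, candle_blue, candle_pink below 0.085 m), for 0.2 s.
2. every candle end lies in the basket (distance between each of candle_red, candle_yellow, candle_blue, candle_pink and basket_mid below 0.085 m and z of each of candle_red, candle_yellow, candle_blue, candle_pink in the frame of basket above 0.004 m), for 0.2 s.
At the end, for the whole second after the job is handed in: every candle end lies in the basket; the basket hangs by its handle bar on the hanger's rod over the first pot (bar within 35 mm of the seat, basket within 0.3 rad of upright, swinging gently at most); the bin is home (within 0.08 rad) (all of step 2 and value of joint bin below 0.08 rad and contact force between basket and melter above 1 N and horizontal distance between basket_bar and hook_seat below 0.035 m and z of basket_bar in the frame of hook_seat between -0.003 and 0.022 m and angle between basket's own z axis and vertical below 0.3 rad and linear speed of basket below 0.25 m/s); the robot touches nothing.
It fails at once if a candle end is picked or pushed out of the bin with the fingers ((contact force between the fingers and candle_red above 0.5 N and distance between candle_red and bin_mid below 0.07 m) or (contact force between the fingers and candle_yellow above 0.5 N and distance between candle_yellow and bin_mid below 0.07 m) or (contact force between the fingers and candle_blue above 0.5 N and distance between candle_blue and bin_mid below 0.07 m) or (contact force between the fingers and candle_pink above 0.5 N and distance between candle_pink and bin_mid below 0.07 m)).
It fails at once if a mould, the cup, the knife or the jar is shifted by more than 30 mm (distance of any of mould_square, mould_cross, mould_round, red_cup, palette_knife, dye_jar from where it was at the start of the episode above 0.03 m).
It fails at once if the basket is tipped over (angle between basket's own z axis and vertical above 1 rad).
Of candle_red, candle_yellow, candle_blue, candle_pink only 2 to 4 are there at a start; the rules pass over those that are not, and their reading is None.
At some moment in a run one of candle_red, candle_yellow, candle_blue, candle_pink, basket may be knocked a few centimetres aside while the robot is not near it.
It also fails if it takes over 210 s, if anything falls off the work surface, if the arm or the gripper's body presses on something with over 40 N, if the wrist force passes 120 N, or if a joint passes its speed limit or range.

## Working session

There is one attempt and no reset: what is moved stays moved. The work goes in short steps, Python scripts to look and compute and a tool call to move; the robot and the scene stay as the last step left them, time stands still between calls to the robot, and variables do not carry over. Pictures are saved under pics/ and viewed, about 12 in all and at most 16, crops included, and the job is handed in when it is done.

Besides the shell and the picture viewer there is one more tool, called after ">>>" as name([rows], argument=value, ...), one row to a line, values as JSON. servo_tool: Moves the arm, as the interface text tells. Its arguments: {"type":"object","properties":{"targets":{"type":"array"},"squeeze":{"type":"number"}},"required":["targets"]}

```bash
mkdir -p pics
cat > h.py <<'E'
import numpy as np, cv2
from plant import r
def snap(cam,fn=None):
    im=np.array(r.capture(cam)); 
    if fn: cv2.imwrite('pics/'+fn,im)
    return im
def ray(cam,u,v):
    c=r.get_calibration(cam);K=np.array(c['K']);T=np.array(c['extrinsics'])
    d=T[:3,:3]@np.linalg.solve(K,[u,v,1.]);return T[:3,3],d
def at_z(cam,u,v,z):
    o,d=ray(cam,u,v);return o+d*(z-o[2])/d[2]
def proj(cam,p):
    c=r.get_calibration(cam);K=np.array(c['K']);T=np.linalg.inv(np.array(c['extrinsics']))
    q=K@(T[:3,:3]@np.array(p)+T[:3,3]);return q[:2]/q[2]
def tri(obs):
    A=np.zeros((3,3));b=np.zeros(3);L=[]
    for cam,u,v in obs:
        o,d=ray(cam,u,v);d=d/np.linalg.norm(d);P=np.eye(3)-np.outer(d,d);A+=P;b+=P@o;L.append((o,P))
    x=np.linalg.solve(A,b);return x,[np.linalg.norm(P@(x-o)) for o,P in L]
def find(name,cam,n=3):
    out=[]
    for d in r.cut_out(name,cam)[:n]:
        ys,xs=np.nonzero(d['mask']);out.append((round(d['p'],2),[int(x) for x in d['extent']],xs.mean().round(1) if len(xs) else None,ys.mean().round(1) if len(ys) else None,len(xs),d['mask']))
    return out
E
python3 - <<'E'
from h import *
np.set_printoptions(precision=3,suppress=True)
for c in ('scene','top'):
    snap(c,c+'0.png');k=r.get_calibration(c);print(c,np.array(k['K']).tolist(),np.array(k['extrinsics']))
    for n in ['hopper','bin','basket','basket_bar','melter','candle_red','candle_yellow','candle_blue','candle_pink']:
        print(n,[x[:5] for x in find(n,c)])
print(r.get_state(),r.grasp_offset)
E
```

```text
scene [[380.5272409138045, 0.0, 324.5218503213608], [0.0, 380.5272409138045, 200.14320573203466], [0.0, 0.0, 1.0]] [[-0.79   0.515 -0.333  0.86 ]
 [ 0.613  0.667 -0.424  0.469]
 [ 0.004 -0.539 -0.842  1.076]
 [ 0.     0.     0.     1.   ]]
hopper [(0.91, [300, 219, 457, 369], np.float64(374.2), np.float64(291.9), 10739)]
bin [(0.56, [308, 220, 437, 339], np.float64(358.5), np.float64(286.8), 4939)]
basket [(0.81, [305, 173, 362, 239], np.float64(331.2), np.float64(208.0), 1645), (0.58, [343, 294, 372, 320], np.float64(357.7), np.float64(306.5), 407)]
basket_bar [(0.69, [302, 172, 365, 242], np.float64(329.6), np.float64(208.6), 1957), (0.34, [302, 220, 457, 371], np.float64(373.9), np.float64(291.4), 11199)]
melter [(0.8, [149, 86, 307, 231], np.float64(223.5), np.float64(155.0), 12807), (0.71, [341, 295, 369, 320], np.float64(357.5), np.float64(307.2), 373), (0.65, [304, 174, 362, 239], np.float64(329.0), np.float64(205.0), 800)]
candle_red [(0.78, [336, 304, 360, 326], np.float64(347.2), np.float64(314.5), 263)]
candle_yellow []
candle_blue [(0.85, [317, 283, 340, 307], np.float64(
[... 952 characters left out ...]
blue [(0.66, [233, 118, 253, 130], np.float64(242.7), np.float64(124.6), 208), (0.5, [191, 263, 211, 274], np.float64(201.2), np.float64(268.3), 207)]
candle_pink [(0.73, [209, 125, 231, 142], np.float64(220.9), np.float64(135.3), 235)]
{'time_s': 1.0, 'joints': array([-54.424,  20.546,   0.683,   0.003, -70.136, -16.506]), 'qd': array([ 0.059, -0.008, -0.006,  0.038, -0.052,  0.082]), 'joint_torque': array([  0.   , -58.238,  29.33 ,   7.002,   0.012,  -0.   ]), 'tcp_pos': array([ 0.22 , -0.638,  0.227]), 'eef_rot': array([-179.999,   -0.002, -160.929]), 'contact_force': array([-0.31 ,  0.082,  1.085]), 'moment': array([ 0.033, -0.014, -0.072]), 'gripper_width': 0.08756752416121089} -0.0188
```

View pics/scene0.png

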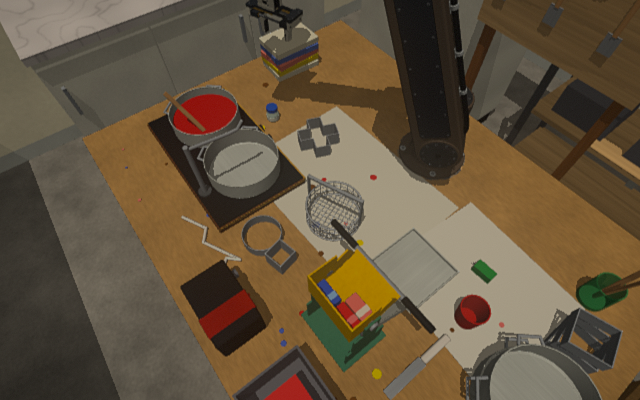

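View pics/top0.png

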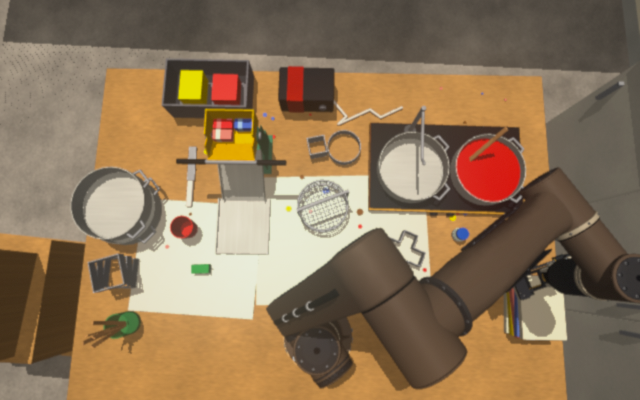

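Top view: hopper around (240,185), grips at y≈162; basket (322,208), hanger over the empty pot (415,165); the green look-alike is at (201,268). Bin holds red, blue and pink stubs. Next, an enlarged crop.

Run:
```python
import cv2,numpy as np
t=cv2.imread('pics/top0.png')[95:255,165:365];s=cv2.imread('pics/scene0.png')[160:350,290:450]
a=cv2.resize(t,None,fx=2.2,fy=2.2,interpolation=cv2.INTER_CUBIC);b=cv2.resize(s,None,fx=2.2,fy=2.2,interpolation=cv2.INTER_CUBIC)
c=np.zeros((max(a.shape[0],b.shape[0]),a.shape[1]+b.shape[1],3),np.uint8);c[:a.shape[0],:a.shape[1]]=a;c[:b.shape[0],a.shape[1]:]=b
cv2.imwrite('pics/crop0.png',c);print(c.shape)
```

```text
(418, 792, 3)
```

View pics/crop0.png

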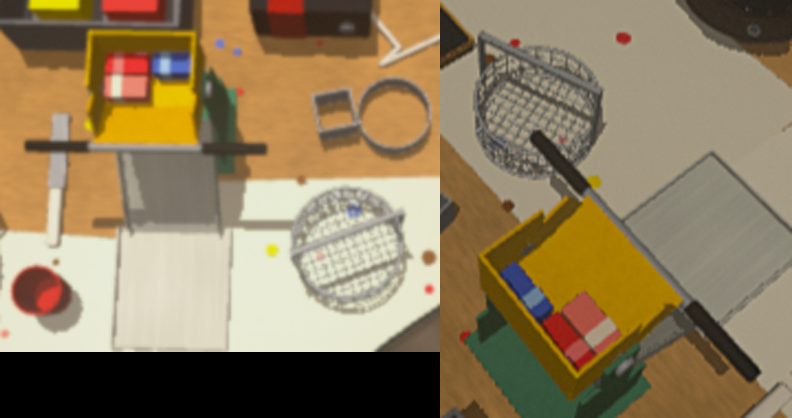

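Run:
```python
from h import *
np.set_printoptions(precision=4,suppress=True)
P=dict(gripL=((176.4,160.9),(433.2,330.5)),gripR=((285.9,162.7),(333.6,221.4)),gripRin=((256.8,162.7),(356.8,245)),barL=((297.7,209.5),(362.7,202.3)),barR=((348.2,192.3),(308.6,177.3)))
X={}
for k,(t,s) in P.items():
    x,e=tri([('top',*t),('scene',*s)]);X[k]=x;print(k,x,np.round(e,4))
a=X['gripL']-X['gripR'];print('hopper yaw',np.degrees(np.arctan2(-a[0],a[1])),np.linalg.norm(a))
a=X['barL']-X['barR'];print('basket yaw',np.degrees(np.arctan2(-a[0],a[1])),np.linalg.norm(a))
for u,v in ((216.4,254.1),(268.2,255),(319,208)):print(at_z('top',u,v,.014))
t=cv2.imread('pics/top0.png')[90:220,370:470];s=cv2.imread('pics/scene0.png')[100:220,170:310]
f=3.3
a=cv2.resize(t,None,fx=f,fy=f,interpolation=cv2.INTER_CUBIC);b=cv2.resize(s,None,fx=f,fy=f,interpolation=cv2.INTER_CUBIC)
c=np.zeros((max(a.shape[0],b.shape[0]),a.shape[1]+b.shape[1],3),np.uint8);c[:a.shape[0],:a.shape[1]]=a;c[:b.shape[0],a.shape[1]:]=b
cv2.imwrite('pics/crop1.png',c);print(c.shape)
```

```text
gripL [0.5511 0.4522 0.2468] [0.0005 0.0005]
gripR [0.552  0.111  0.2411] [0.0024 0.0024]
gripRin [0.5497 0.2001 0.2474] [0.0007 0.0007]
barL [0.416  0.0758 0.1558] [0.0034 0.0034]
barR [ 0.4804 -0.0928  0.1467] [0.0002 0.0002]
hopper yaw 0.14813267228451604 0.3412898378815668
basket yaw 20.90854057231937 0.18065781969117073
[0.2724 0.3672 0.014 ]
[0.2728 0.1824 0.014 ]
[0.4455 0.0049 0.014 ]
(429, 792, 3)
```

View pics/crop1.png

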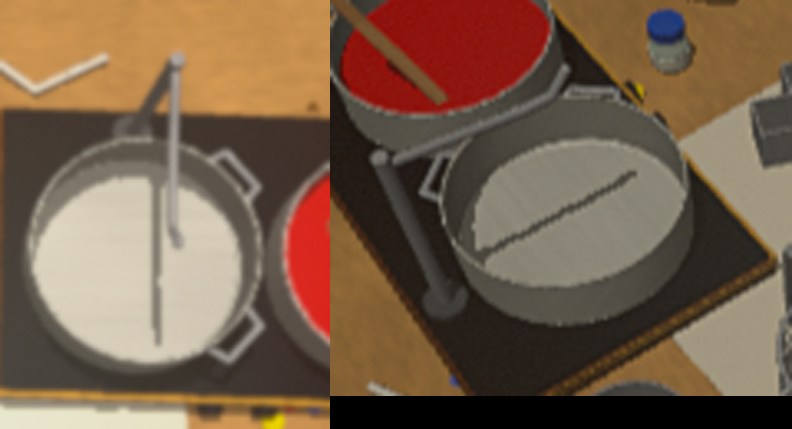

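Run:
```python
from h import *
np.set_printoptions(precision=4,suppress=True)
tip,e=tri([('top',423.9,163.6),('scene',241.5,120.3)]);pt,e2=tri([('top',423.3,108.2),('scene',184.8,147.9)])
print(tip,pt,e,e2, np.degrees(np.arctan2(*(pt-tip)[[1,0]])),np.linalg.norm((pt-tip)[:2]))
print('pot',at_z('top',413.9,166.4,.11))
for p in ((.464,.155,.245),): print(proj('top',p))
```

```text
[ 0.556  -0.3217  0.2495] [ 0.7382 -0.3241  0.252 ] [np.float64(0.0008620516264359614), np.float64(0.0008620516264360472)] [np.float64(0.00012753262456437778), np.float64(0.0001275326245645157)] -0.7500089254360907 0.1822160315277204
pot [ 0.5831 -0.3218  0.11  ]
[269.9733 190.1589]
```

>>> servo_tool([
  {"dx": 22,"dy": 33,"dz": 15,"spin": 1.237,"grip": 70},
  {"dx": 22,"dy": 33,"dz": 15,"spin": 1.237,"grip": 70},
  {"dx": 22,"dy": 33,"dz": 15,"spin": 1.237,"grip": 70},
  {"dx": 22,"dy": 33,"dz": 15,"spin": 1.237,"grip": 70},
  {"dx": 22,"dy": 33,"dz": 15,"spin": 1.237,"grip": 70},
  {"dx": 22,"dy": 33,"dz": 15,"spin": 1.237,"grip": 70},
  {"dx": 22,"dy": 33,"dz": 15,"spin": 1.237,"grip": 70},
  {"dx": 22,"dy": 33,"dz": 15,"spin": 1.237,"grip": 70},
  {"dx": 22,"dy": 33,"dz": 15,"spin": 1.237,"grip": 70},
  {"dx": 22,"dy": 33,"dz": 15,"spin": 1.237,"grip": 70},
])

```text
time_s: 1.83
tcp_pos: [0.4372, -0.3119, 0.3751]
eef_rot: [-180.0, -0.0, -89.7]
contact_force: [2.0, -0.7, 0.1]
gripper_width: 0.0615
```

>>> servo_tool([
  {"dx": 11,"dy": 44.8,"grip": 70},
  {"dx": 11,"dy": 44.8,"grip": 70},
  {"dx": 11,"dy": 44.8,"grip": 70},
  {"dx": 11,"dy": 44.8,"grip": 70},
  {"dx": 11,"dy": 44.8,"grip": 70},
  {"dx": 11,"dy": 44.8,"grip": 70},
  {"dx": 11,"dy": 44.8,"grip": 70},
  {"dx": 11,"dy": 44.8,"grip": 70},
  {"dx": 11,"dy": 44.8,"grip": 70},
  {"dx": 11,"dy": 44.8,"grip": 70},
])

```text
validation failed for argument at $.ta...
```

Run:
```python
from h import *
print(r.get_state()['tcp_pos'],r.get_state()['joints'])
snap('top','top1.png');snap('scene','scene1.png')
```

```text
[ 0.43716032 -0.31189895  0.37512731] [-1.45792066e+01  3.80653649e+00 -1.87700987e+00  2.25489598e-03
 -8.42658225e+01  1.48877405e+01]
```

>>> servo_tool([
  {"dx": 11,"dy": 40,"dz": 0,"spin": 0,"grip": 70},
  {"dx": 11,"dy": 40,"dz": 0,"spin": 0,"grip": 70},
  {"dx": 11,"dy": 40,"dz": 0,"spin": 0,"grip": 70},
  {"dx": 11,"dy": 40,"dz": 0,"spin": 0,"grip": 70},
  {"dx": 11,"dy": 40,"dz": 0,"spin": 0,"grip": 70},
  {"dx": 11,"dy": 40,"dz": 0,"spin": 0,"grip": 70},
  {"dx": 11,"dy": 40,"dz": 0,"spin": 0,"grip": 70},
  {"dx": 11,"dy": 40,"dz": 0,"spin": 0,"grip": 70},
  {"dx": 11,"dy": 40,"dz": 0,"spin": 0,"grip": 70},
  {"dx": 11,"dy": 40,"dz": 0,"spin": 0,"grip": 70},
])

```text
time_s: 2.77
tcp_pos: [0.5467, 0.0882, 0.3742]
eef_rot: [-180.0, 0.0, -90.1]
contact_force: [1.2, -0.2, -0.3]
gripper_width: 0.0615
```

Run:
```python
from h import *
print(r.get_state()['tcp_pos'],r.get_state()['eef_rot'])
```

```text
[0.54674257 0.08822163 0.37415465] [-1.79968902e+02  1.73088749e-02 -9.00828302e+01]
```

>>> servo_tool([
  {"dx": 0.2,"dy": 5,"dz": 0,"spin": 0,"grip": 70},
  {"dx": 0.2,"dy": 5,"dz": 0,"spin": 0,"grip": 70},
  {"dx": 0.2,"dy": 5,"dz": -4,"spin": 0,"grip": 70},
  {"dx": 0.2,"dy": 5,"dz": -8,"spin": 0,"grip": 70},
  {"dx": 0.2,"dy": 5,"dz": -11,"spin": 0,"grip": 70},
  {"dx": 0.2,"dy": 5,"dz": -13,"spin": 0,"grip": 70},
  {"dx": 0.2,"dy": 5,"dz": -14.8,"spin": 0,"grip": 70},
  {"dx": 0.2,"dy": 5,"dz": -14.8,"spin": 0,"grip": 70},
  {"dx": 0.2,"dy": 5,"dz": -14.8,"spin": 0,"grip": 70},
  {"dx": 0.2,"dy": 5,"dz": -14.8,"spin": 0,"grip": 70},
])

```text
time_s: 3.6
tcp_pos: [0.5494, 0.1363, 0.2273]
eef_rot: [-179.9, 0.0, -90.1]
contact_force: [-0.2, -0.0, 0.4]
gripper_width: 0.0613
```

Run:
```python
from h import *
print(r.get_state()['tcp_pos'],r.get_state()['contact_force'])
b=snap('scene');t=snap('top')
c=np.hstack([cv2.resize(t[70:270,150:350],(400,400)),cv2.resize(b[170:370,270:470],(400,400))])
cv2.imwrite('pics/c2.png',c)
```

```text
[0.54944379 0.13631224 0.227292  ] [-0.22187483 -0.03668611  0.39088935]
```

View pics/c2.png

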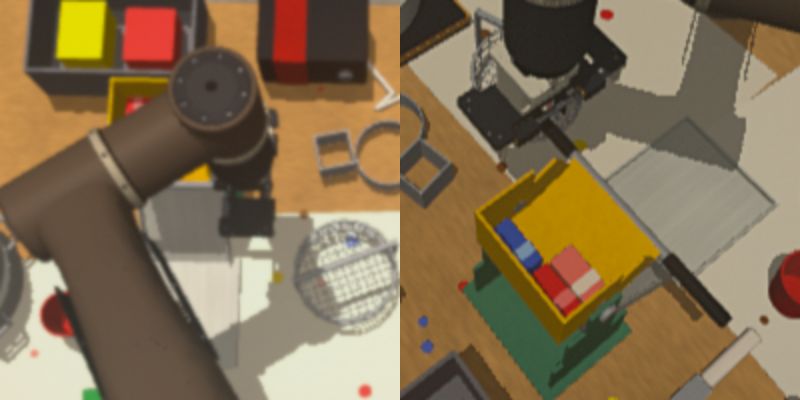

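The gripper straddles the right grip bar (scene crop ≈ (545,130)). The bin holds blue, red and pink. Close on it.

>>> servo_tool([
  {"dx": 0,"dy": 0,"dz": 0,"spin": 0,"grip": 10},
  {"dx": 0,"dy": 0,"dz": 0,"spin": 0,"grip": 10},
  {"dx": 0,"dy": 0,"dz": 0,"spin": 0,"grip": 10},
  {"dx": 0,"dy": 0,"dz": 0,"spin": 0,"grip": 10},
  {"dx": 0,"dy": 0,"dz": 0,"spin": 0,"grip": 10},
  {"dx": 0,"dy": 0,"dz": 0,"spin": 0,"grip": 10},
  {"dx": 0,"dy": 0,"dz": 0,"spin": 0,"grip": 10},
  {"dx": 0,"dy": 0,"dz": 0,"spin": 0,"grip": 10},
  {"dx": 0,"dy": 0,"dz": 0,"spin": 0,"grip": 10},
  {"dx": 0,"dy": 0,"dz": 0,"spin": 0,"grip": 10},
], squeeze=25)

```text
time_s: 4.53
tcp_pos: [0.5519, 0.1365, 0.2261]
eef_rot: [-179.7, 0.0, -90.1]
contact_force: [14.6, -4.0, -9.4]
gripper_width: 0.0171
```

>>> servo_tool([
  {"dx": 0.3,"dy": 0,"dz": -0.4,"spin": 0,"grip": 10},
  {"dx": 0.3,"dy": 0,"dz": -0.8,"spin": 0,"grip": 10},
  {"dx": 0.3,"dy": 0,"dz": -1.6,"spin": 0,"grip": 10},
  {"dx": 0.4,"dy": 0,"dz": -2.4,"spin": 0,"grip": 10},
  {"dx": 0.6,"dy": 0,"dz": -3.15,"spin": 0,"grip": 10},
  {"dx": 0.8,"dy": 0,"dz": -3.9,"spin": 0,"grip": 10},
  {"dx": 1.1,"dy": 0,"dz": -4.6,"spin": 0,"grip": 10},
  {"dx": 1.5,"dy": 0,"dz": -5.3,"spin": 0,"grip": 10},
  {"dx": 1.9,"dy": 0,"dz": -6,"spin": 0,"grip": 10},
  {"dx": 2.4,"dy": 0,"dz": -6.6,"spin": 0,"grip": 10},
])

```text
time_s: 5.37
tcp_pos: [0.5691, 0.1364, 0.1579]
eef_rot: [179.6, -0.0, -90.1]
contact_force: [-13.3, 5.0, -0.7]
gripper_width: 0.017
```

>>> servo_tool([
  {"dx": 0.5,"dy": 0,"dz": -0.6,"spin": 0,"grip": 10},
  {"dx": 1.1,"dy": 0,"dz": -1.1,"spin": 0,"grip": 10},
  {"dx": 1.7,"dy": 0,"dz": -1.6,"spin": 0,"grip": 10},
  {"dx": 2.4,"dy": 0,"dz": -2.0,"spin": 0,"grip": 10},
  {"dx": 3.1,"dy": 0,"dz": -2.4,"spin": 0,"grip": 10},
  {"dx": 3.5,"dy": 0,"dz": -2.6,"spin": 0,"grip": 10},
  {"dx": 3.8,"dy": 0,"dz": -2.7,"spin": 0,"grip": 10},
  {"dx": 4.1,"dy": 0,"dz": -2.8,"spin": 0,"grip": 10},
  {"dx": 4.2,"dy": 0,"dz": -2.8,"spin": 0,"grip": 10},
  {"dx": 4.2,"dy": 0,"dz": -2.8,"spin": 0,"grip": 10},
])

```text
time_s: 6.2
tcp_pos: [0.608, 0.136, 0.126]
eef_rot: [179.2, -0.1, -90.2]
contact_force: [-10.7, 4.9, -17.3]
gripper_width: 0.017
```

Run:
```python
from h import *
print(r.get_state()['tcp_pos'],r.get_state()['contact_force'])
b=snap('scene');t=snap('top')
c=np.hstack([cv2.resize(t[70:270,150:350],(400,400)),cv2.resize(b[170:370,270:470],(400,400))])
cv2.imwrite('pics/c3.png',c)
```

```text
[0.6080386  0.13602533 0.12595389] [-10.6535515    4.86973781 -17.27665212]
```

View pics/c3.png

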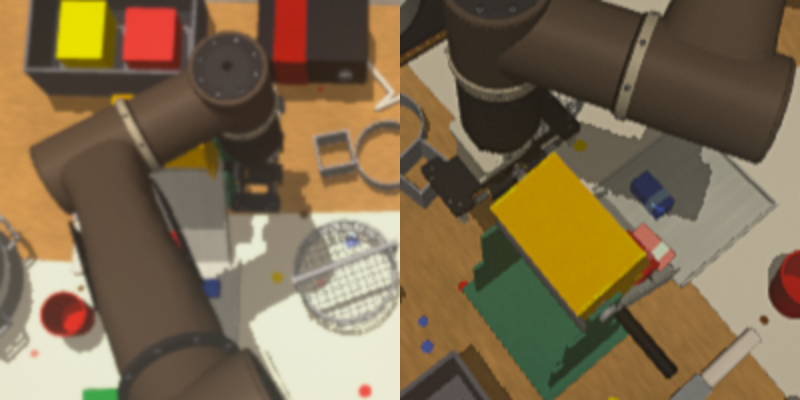

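Blue is on the tray; red and pink look still on the chute by the bin lip (scene crop (650,250)). I'll press a little further and wait.

>>> servo_tool([
  {"dx": 0.3,"dy": 0,"dz": -0.3,"spin": 0,"grip": 10},
  {"dx": 0.6,"dy": 0,"dz": -0.5,"spin": 0,"grip": 10},
  {"dx": 0.6,"dy": 0,"dz": -0.5,"spin": 0,"grip": 10},
  {"dx": 0.6,"dy": 0,"dz": -0.5,"spin": 0,"grip": 10},
  {"dx": 0.6,"dy": 0,"dz": -0.5,"spin": 0,"grip": 10},
  {"dx": 0.6,"dy": 0,"dz": -0.5,"spin": 0,"grip": 10},
  {"dx": 0.6,"dy": 0,"dz": -0.5,"spin": 0,"grip": 10},
  {"dx": 0.6,"dy": 0,"dz": -0.5,"spin": 0,"grip": 10},
  {"dx": 0.6,"dy": 0,"dz": -0.5,"spin": 0,"grip": 10},
  {"dx": 0.6,"dy": 0,"dz": -0.5,"spin": 0,"grip": 10},
])

```text
time_s: 7.13
tcp_pos: [0.6097, 0.1359, 0.1245]
eef_rot: [178.9, -0.1, -90.1]
contact_force: [-38.0, 10.5, 19.2]
gripper_width: 0.0174
```

Run:
```python
from h import *
print(r.get_state()['tcp_pos'],r.get_state()['contact_force'])
b=snap('scene');t=snap('top')
c=np.hstack([cv2.resize(t[70:270,150:350],(400,400)),cv2.resize(b[170:370,270:470],(400,400))])
cv2.imwrite('pics/c4.png',c)
for n in ('red','blue','pink'):print(n,[x[:5] for x in find('candle_'+n,'scene')])
# predicted: top of bin back at the stop, both ends
for y in (.2075,.3555): print(proj('scene',(.642-.052,y,.311)))
```

```text
[0.60965243 0.13588302 0.12454124] [-38.03291623  10.47004343  19.24615675]
red [(0.63, [387, 280, 414, 305], np.float64(399.2), np.float64(291.0), 356), (0.53, [146, 83, 292, 231], np.float64(221.7), np.float64(154.5), 12475), (0.41, [384, 255, 408, 275], np.float64(397.8), np.float64(263.8), 329)]
blue [(0.85, [385, 255, 407, 273], np.float64(397.5), np.float64(263.5), 299), (0.8, [466, 256, 495, 283], np.float64(483.7), np.float64(271.0), 350), (0.58, [388, 278, 411, 304], np.float64(399.5), np.float64(291.2), 382)]
pink [(0.49, [397, 275, 419, 294], np.float64(409.9), np.float64(282.9), 264)]
[346.95829205 244.77403608]
[392.8812978 296.3245413]
```

View pics/c4.png

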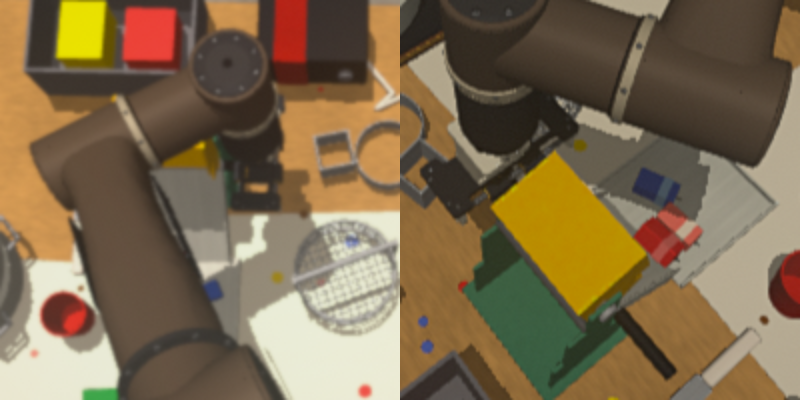

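Tangential force rose without motion, so the bin is on its stop. The stubs have moved down. Now relax, wait, and re-measure.

>>> servo_tool([
  {"dx": -0.4,"dy": 0,"dz": 0,"spin": 0,"grip": 10},
  {"dx": -0.4,"dy": 0,"dz": 0,"spin": 0,"grip": 10},
  {"dx": -0.4,"dy": 0,"dz": 0,"spin": 0,"grip": 10},
  {"dx": -0.4,"dy": 0,"dz": 0,"spin": 0,"grip": 10},
  {"dx": -0.4,"dy": 0,"dz": 0,"spin": 0,"grip": 10},
  {"dx": -0.4,"dy": 0,"dz": 0,"spin": 0,"grip": 10},
  {"dx": -0.4,"dy": 0,"dz": 0,"spin": 0,"grip": 10},
  {"dx": -0.4,"dy": 0,"dz": 0,"spin": 0,"grip": 10},
  {"dx": -0.4,"dy": 0,"dz": 0,"spin": 0,"grip": 10},
  {"dx": -0.4,"dy": 0,"dz": 0,"spin": 0,"grip": 10},
])

```text
time_s: 8.22
tcp_pos: [0.6096, 0.136, 0.1247]
eef_rot: [179.3, -0.1, -90.1]
contact_force: [-22.5, 6.0, 8.5]
gripper_width: 0.0172
```

Run:
```python
from h import *
np.set_printoptions(precision=3,suppress=True)
print(r.get_state()['tcp_pos'],r.get_state()['contact_force'])
b=snap('scene','s5.png')
for n in ('red','blue','pink'):
    for x in find('candle_'+n,'scene'): print(n,x[:5],at_z('scene',x[2],x[3],.03))
```

```text
[0.61  0.136 0.125] [-22.525   6.042   8.464]
red (0.59, [389, 281, 414, 301], np.float64(399.0), np.float64(291.0), 347) [0.467 0.313 0.03 ]
blue (0.84, [465, 258, 493, 283], np.float64(482.8), np.float64(271.4), 350) [0.232 0.42  0.03 ]
blue (0.62, [386, 256, 409, 276], np.float64(398.0), np.float64(263.8), 266) [0.411 0.251 0.03 ]
pink (0.72, [396, 273, 421, 293], np.float64(409.4), np.float64(282.8), 282) [0.426 0.314 0.03 ]
pink (0.24, [301, 237, 459, 373], np.float64(368.9), np.float64(298.1), 10277) [0.548 0.276 0.03 ]
```

>>> servo_tool([
  {"dx": -0.4,"dy": 0,"dz": 0.5,"spin": 0,"grip": 10},
  {"dx": -1.0,"dy": 0,"dz": 0.9,"spin": 0,"grip": 10},
  {"dx": -1.6,"dy": 0,"dz": 1.2,"spin": 0,"grip": 10},
  {"dx": -2.3,"dy": 0,"dz": 1.7,"spin": 0,"grip": 10},
  {"dx": -2.9,"dy": 0,"dz": 2.1,"spin": 0,"grip": 10},
  {"dx": -3.4,"dy": 0,"dz": 2.5,"spin": 0,"grip": 10},
  {"dx": -3.9,"dy": 0,"dz": 2.9,"spin": 0,"grip": 10},
  {"dx": -4.4,"dy": 0,"dz": 3.3,"spin": 0,"grip": 10},
  {"dx": -4.9,"dy": 0,"dz": 3.9,"spin": 0,"grip": 10},
  {"dx": -5.3,"dy": 0,"dz": 4.6,"spin": 0,"grip": 10},
])

```text
time_s: 9.25
tcp_pos: [0.5623, 0.1359, 0.1728]
eef_rot: [179.9, -0.0, -90.1]
contact_force: [-4.9, -0.2, -9.0]
gripper_width: 0.0176
```

>>> servo_tool([
  {"dx": -0.4,"dy": 0,"dz": 0.7,"spin": 0,"grip": 10},
  {"dx": -0.7,"dy": 0,"dz": 1.4,"spin": 0,"grip": 10},
  {"dx": -0.9,"dy": 0,"dz": 2.1,"spin": 0,"grip": 10},
  {"dx": -1.1,"dy": 0,"dz": 2.9,"spin": 0,"grip": 10},
  {"dx": -1.2,"dy": 0,"dz": 3.7,"spin": 0,"grip": 10},
  {"dx": -1.2,"dy": 0,"dz": 4.5,"spin": 0,"grip": 10},
  {"dx": -1.2,"dy": 0,"dz": 5.0,"spin": 0,"grip": 10},
  {"dx": -1.2,"dy": 0,"dz": 5.5,"spin": 0,"grip": 10},
  {"dx": -1.2,"dy": 0,"dz": 5.7,"spin": 0,"grip": 10},
  {"dx": -1.2,"dy": 0,"dz": 5.7,"spin": 0,"grip": 10},
])

```text
time_s: 10.08
tcp_pos: [0.5519, 0.136, 0.2296]
eef_rot: [180.0, -0.0, -90.1]
contact_force: [-0.1, -3.9, -13.4]
gripper_width: 0.0173
```

>>> servo_tool([
  {"dx": 0,"dy": 0,"dz": 0.4,"spin": 0,"grip": 10},
  {"dx": 0,"dy": 0,"dz": 0.6,"spin": 0,"grip": 10},
  {"dx": 0,"dy": 0,"dz": 0.6,"spin": 0,"grip": 10},
  {"dx": 0,"dy": 0,"dz": 0.6,"spin": 0,"grip": 10},
  {"dx": 0,"dy": 0,"dz": 0.6,"spin": 0,"grip": 60},
  {"dx": 0,"dy": 0,"dz": 0.6,"spin": 0,"grip": 60},
  {"dx": 0,"dy": 0,"dz": 0.6,"spin": 0,"grip": 60},
  {"dx": 0,"dy": 0,"dz": 0.6,"spin": 0,"grip": 60},
  {"dx": 0,"dy": 0,"dz": 3,"spin": 0,"grip": 60},
  {"dx": 0,"dy": 0,"dz": 6,"spin": 0,"grip": 60},
])

```text
time_s: 10.92
tcp_pos: [0.551, 0.1362, 0.2898]
eef_rot: [179.9, -0.1, -90.0]
contact_force: [0.2, 0.8, 0.9]
gripper_width: 0.0501
```

>>> servo_tool([
  {"dx": 0,"dy": 0,"dz": 3,"spin": 0,"grip": 60},
  {"dx": 0,"dy": 0,"dz": 7,"spin": 0,"grip": 60},
  {"dx": -4,"dy": -4,"dz": 8,"spin": 0,"grip": 60},
  {"dx": -8,"dy": -8,"dz": 8,"spin": 0,"grip": 60},
  {"dx": -8,"dy": -12,"dz": 8,"spin": 0,"grip": 60},
  {"dx": -8,"dy": -16,"dz": 8,"spin": 0,"grip": 60},
  {"dx": -8,"dy": -20,"dz": 8,"spin": 0,"grip": 60},
  {"dx": -8,"dy": -24,"dz": 8,"spin": 0,"grip": 60},
  {"dx": -8,"dy": -28,"dz": 8,"spin": 0,"grip": 60},
  {"dx": -8,"dy": -28,"dz": 8,"spin": 0,"grip": 60},
])

```text
time_s: 11.75
tcp_pos: [0.4714, -0.1474, 0.3718]
eef_rot: [-179.8, -0.1, -90.1]
contact_force: [0.3, 0.6, -0.2]
gripper_width: 0.0525
```

Run:
```python
from h import *
np.set_printoptions(precision=3,suppress=True)
print(r.get_state()['tcp_pos'],r.get_state()['joints'])
t=snap('top','t6.png');b=snap('scene','s6.png')
for c in ('top','scene'):
  for n in ('red','blue','pink'):
    for x in find('candle_'+n,c): print(c,n,x[:5],at_z(c,x[2],x[3],.03))
c=np.hstack([cv2.resize(t[100:280,165:365],(440,396)),cv2.resize(b[160:340,300:460],(352,396))])
cv2.imwrite('pics/c6.png',c)
```

```text
[ 0.471 -0.147  0.372] [  5.548  -0.692  -6.975   0.071 -83.517  -5.705]
top red (0.6, [227, 195, 244, 208], np.float64(234.2), np.float64(201.1), 186) [0.462 0.311 0.03 ]
top blue (0.76, [243, 210, 263, 223], np.float64(251.8), np.float64(216.6), 184) [0.407 0.245 0.03 ]
top blue (0.58, [192, 265, 209, 272], np.float64(200.6), np.float64(268.5), 133) [0.221 0.415 0.03 ]
scene red (0.59, [392, 281, 412, 294], np.float64(402.0), np.float64(287.8), 166) [0.453 0.312 0.03 ]
scene blue (0.87, [383, 257, 409, 271], np.float64(397.5), np.float64(263.5), 287) [0.412 0.25  0.03 ]
scene blue (0.67, [465, 256, 496, 282], np.float64(483.1), np.float64(271.5), 354) [0.232 0.421 0.03 ]
scene pink (0.48, [397, 273, 420, 294], np.float64(409.6), np.float64(282.4), 240) [0.425 0.313 0.03 ]
scene pink (0.28, [384, 338, 453, 397], np.float64(414.6), np.float64(368.2), 927) [0.576 0.484 0.03 ]
```

View pics/c6.png

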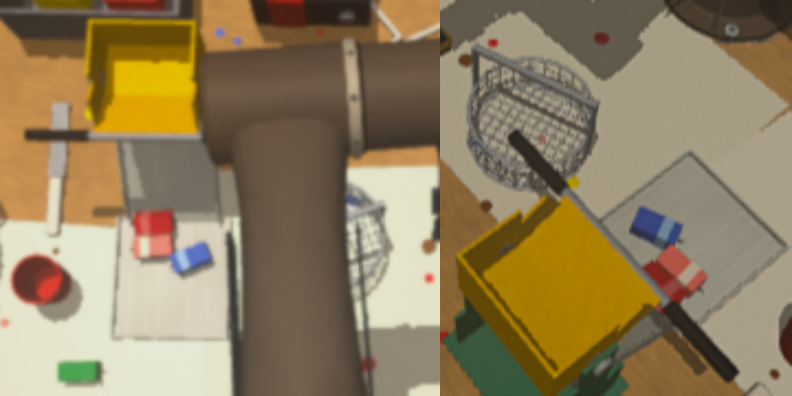

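Bin is home and empty. On the tray: red (153,222), pink (153,243) touching it, blue (190,257) in the left crop. Green at (78,372) is left alone. Enlarging for orientation.

Run:
```python
from h import *
t=cv2.imread('pics/t6.png');b=cv2.imread('pics/s6.png')
c=np.hstack([cv2.resize(t[185:235,215:275],(480,400),interpolation=cv2.INTER_CUBIC),cv2.resize(b[250:305,375:430][:, :],(320,320),interpolation=cv2.INTER_CUBIC).copy() if 0 else cv2.resize(b[250:310,380:425],(300,400),interpolation=cv2.INTER_CUBIC)])
cv2.imwrite('pics/c7.png',c)
hsv=cv2.cvtColor(t,cv2.COLOR_BGR2HSV)
roi=hsv[185:235,215:275]
m=cv2.inRange(roi,(100,90,40),(130,255,255))
cs,_=cv2.findContours(m,cv2.RETR_EXTERNAL,cv2.CHAIN_APPROX_NONE)
for q in cs:
    if cv2.contourArea(q)>20: print('blue',cv2.minAreaRect(q))
```

```text
blue ((39.413795471191406, 30.53448486328125), (7.984899044036865, 10.027548789978027), 68.19859313964844)
```

View pics/c7.png

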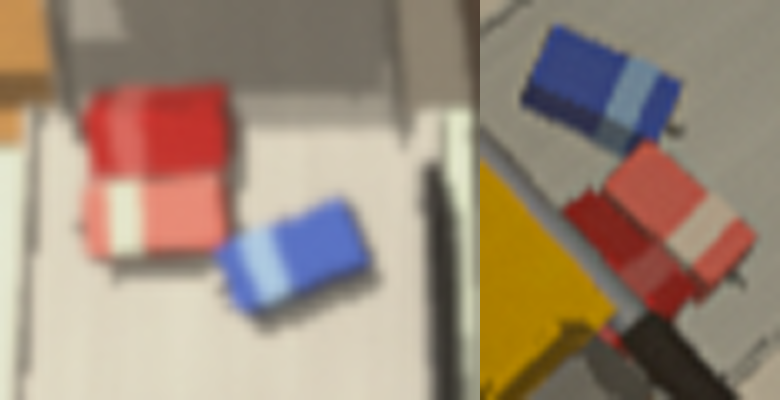

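Run:
```python
from h import *
np.set_printoptions(precision=4,suppress=True)
g=lambda x,y:(215+x/8,185+y/8)
for n,p,z in (('red',(158,133),.042),('pink',(158,216),.036),('blue',(295,256),.036)): print(n,at_z('top',*g(*p),z))
for p in ((90,136),(228,130),(89,218),(228,212),(220,250),(343,200),(372,262),(245,312)): print(p,at_z('top',*g(*p),.037))
h=lambda x,y:(380+(x-480)*45/300,250+y*60/400)
for n,p in (('pink top',(680,222)),('blue top',(612,82))): print(n,at_z('scene',*h(*p),.036))
print('tri pink',tri([('top',*g(158,216)),('scene',*h(680,218))]),'blue',tri([('top',*g(295,256)),('scene',*h(605,85))]))
```

```text
red [0.4586 0.3064 0.042 ]
pink [0.422  0.3056 0.036 ]
blue [0.4052 0.2435 0.036 ]
(90, 136) [0.4575 0.338  0.037 ]
(228, 130) [0.4614 0.2762 0.037 ]
(89, 218) [0.4204 0.3362 0.037 ]
(228, 212) [0.4243 0.2742 0.037 ]
(220, 250) [0.4071 0.2769 0.037 ]
(343, 200) [0.4307 0.2231 0.037 ]
(372, 262) [0.403  0.2088 0.037 ]
(245, 312) [0.3796 0.2643 0.037 ]
pink top [0.4283 0.3168 0.036 ]
blue top [0.4065 0.2524 0.036 ]
tri pink (array([0.4225, 0.3111, 0.0212]), [np.float64(0.002712248308270106), np.float64(0.0027122483082700653)]) blue (array([0.4057, 0.2473, 0.0234]), [np.float64(0.0019644212700029684), np.float64(0.0019644212700030573)])
```

>>> servo_tool([
  {"dx": -1,"dy": 40,"dz": 0,"spin": 1.634,"grip": 86},
  {"dx": -1,"dy": 40,"dz": 0,"spin": 1.634,"grip": 86},
  {"dx": -1,"dy": 40,"dz": 0,"spin": 1.634,"grip": 86},
  {"dx": -1,"dy": 40,"dz": 0,"spin": 1.634,"grip": 86},
  {"dx": -1,"dy": 40,"dz": 0,"spin": 1.634,"grip": 86},
  {"dx": -1,"dy": 40,"dz": 0,"spin": 1.634,"grip": 86},
  {"dx": -1,"dy": 40,"dz": 0,"spin": 1.634,"grip": 86},
  {"dx": -1,"dy": 40,"dz": 0,"spin": 1.634,"grip": 86},
  {"dx": -1,"dy": 40,"dz": 0,"spin": 1.634,"grip": 86},
  {"dx": -1,"dy": 40,"dz": 0,"spin": 1.634,"grip": 86},
])

```text
time_s: 12.98
tcp_pos: [0.4605, 0.2608, 0.3698]
eef_rot: [-180.0, 0.0, -17.9]
contact_force: [1.3, -0.7, -0.4]
gripper_width: 0.0748
```

>>> servo_tool([
  {"dx": 0,"dy": 2.5,"dz": 0,"spin": 0.12,"grip": 86},
  {"dx": 0,"dy": 5,"dz": 0,"spin": 0.24,"grip": 86},
  {"dx": 0,"dy": 5,"dz": -4,"spin": 0.375,"grip": 86},
  {"dx": 0,"dy": 5,"dz": -8,"spin": 0.375,"grip": 86},
  {"dx": 0,"dy": 5,"dz": -12,"spin": 0.375,"grip": 86},
  {"dx": 0,"dy": 5,"dz": -16,"spin": 0.375,"grip": 86},
  {"dx": 0,"dy": 5,"dz": -20,"spin": 0.375,"grip": 86},
  {"dx": 0,"dy": 5,"dz": -23,"spin": 0.375,"grip": 86},
  {"dx": 0,"dy": 5,"dz": -25,"spin": 0.375,"grip": 86},
  {"dx": 0,"dy": 5,"dz": -25,"spin": 0.375,"grip": 86},
])

```text
time_s: 13.82
tcp_pos: [0.459, 0.305, 0.1155]
eef_rot: [179.7, 0.3, 3.1]
contact_force: [-0.2, -0.5, -0.4]
gripper_width: 0.0758
```

Run:
```python
from h import *
np.set_printoptions(precision=3,suppress=True)
print(r.get_state()['tcp_pos'],r.get_state()['joints'])
b=snap('scene','s8.png');t=snap('top','t8.png')
cv2.imwrite('pics/c8.png',np.hstack([cv2.resize(t[185:285,195:295],(400,400)),cv2.resize(b[220:320,360:460],(400,400))]))
```

```text
[0.459 0.305 0.116] [ 53.932  14.948 -23.191  -0.071 -52.298  39.214]
```

View pics/c8.png

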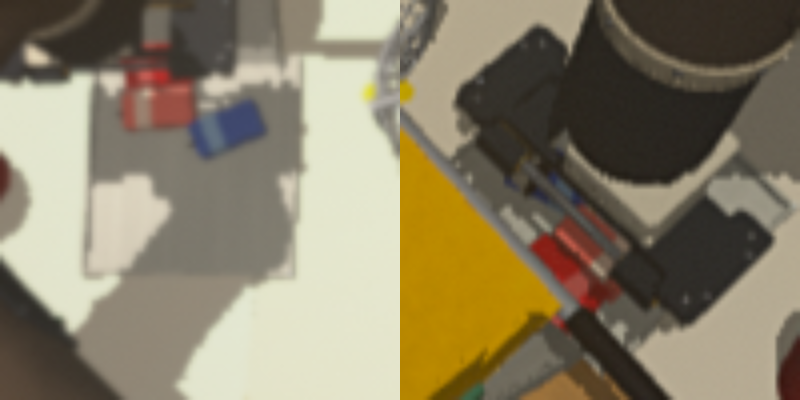

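>>> servo_tool([
  {"dx": 0.2,"dy": 0.6,"dz": 0,"spin": 0,"grip": 86},
  {"dx": 0.2,"dy": 0.6,"dz": -4,"spin": 0,"grip": 86},
  {"dx": 0.2,"dy": 0.6,"dz": -7,"spin": 0,"grip": 86},
  {"dx": 0.2,"dy": 0.6,"dz": -9,"spin": 0,"grip": 86},
  {"dx": 0.2,"dy": 0.6,"dz": -9.8,"spin": 0,"grip": 86},
  {"dx": 0.2,"dy": 0.6,"dz": -9.8,"spin": 0,"grip": 86},
  {"dx": 0.2,"dy": 0.6,"dz": -9.8,"spin": 0,"grip": 40},
  {"dx": 0.2,"dy": 0.6,"dz": -9.8,"spin": 0,"grip": 40},
  {"dx": 0.2,"dy": 0.6,"dz": -9.8,"spin": 0,"grip": 40},
  {"dx": 0.2,"dy": 0.6,"dz": -9.8,"spin": 0,"grip": 40},
], squeeze=15)

```text
time_s: 14.75
tcp_pos: [0.4645, 0.3196, 0.022]
eef_rot: [-179.4, -0.2, 3.1]
contact_force: [-3.7, 27.3, -33.3]
gripper_width: 0.0621
```

>>> servo_tool([
  {"dx": 0,"dy": 0.5,"dz": 0,"spin": 0,"grip": 40},
  {"dx": 0,"dy": 0.8,"dz": 0.3,"spin": 0,"grip": 40},
  {"dx": 0,"dy": 0.8,"dz": 0.5,"spin": 0,"grip": 40},
  {"dx": 0,"dy": 0.8,"dz": 0.5,"spin": 0,"grip": 40},
  {"dx": 0,"dy": 0.8,"dz": 0.5,"spin": 0,"grip": 40},
  {"dx": 0,"dy": 0.8,"dz": 0.5,"spin": 0,"grip": 40},
  {"dx": 0,"dy": 0.8,"dz": 0.5,"spin": 0,"grip": 40},
  {"dx": 0,"dy": 0.8,"dz": 0.5,"spin": 0,"grip": 40},
  {"dx": 0,"dy": 0.8,"dz": 0.5,"spin": 0,"grip": 40},
  {"dx": 0,"dy": 0.8,"dz": 0.5,"spin": 0,"grip": 40},
])

```text
time_s: 15.58
tcp_pos: [0.4635, 0.32, 0.0273]
eef_rot: [180.0, 0.0, 3.0]
contact_force: [-2.3, -6.6, -2.2]
gripper_width: 0.0616
```

Forces settled; lift the red stub.

>>> servo_tool([
  {"dx": -0.3,"dy": 0,"dz": 1,"spin": 0,"grip": 40},
  {"dx": -1,"dy": 0,"dz": 3,"spin": 0,"grip": 40},
  {"dx": -2,"dy": 0,"dz": 6,"spin": 0,"grip": 40},
  {"dx": -3,"dy": 0,"dz": 9,"spin": 0,"grip": 40},
  {"dx": -4,"dy": -2,"dz": 12,"spin": 0.1,"grip": 40},
  {"dx": -4,"dy": -4,"dz": 15,"spin": 0.2,"grip": 40},
  {"dx": -4,"dy": -8,"dz": 16,"spin": 0.3,"grip": 40},
  {"dx": -4,"dy": -12,"dz": 17,"spin": 0.3,"grip": 40},
  {"dx": -4,"dy": -16,"dz": 18,"spin": 0.3,"grip": 40},
  {"dx": -4,"dy": -16,"dz": 18,"spin": 0.3,"grip": 40},
])

```text
time_s: 16.42
tcp_pos: [0.4245, 0.1574, 0.2112]
eef_rot: [-179.9, -0.4, 20.1]
contact_force: [0.1, -0.4, -1.2]
gripper_width: 0.062
```

Run:
```python
from h import *
np.set_printoptions(precision=4,suppress=True)
print(r.get_state()['tcp_pos'],r.get_state()['gripper_width'])
b=snap('scene','s9.png');t=snap('top','t9.png')
for n in ('red','blue','pink'):
  for c in ('top','scene'): print(n,c,[x[:5] for x in find('candle_'+n,c,2)])
print([x[:5] for x in find('basket','scene')],[x[:5] for x in find('basket','top')])
cv2.imwrite('pics/c9.png',np.hstack([cv2.resize(t[150:290,200:340],(400,400)),cv2.resize(b[150:310,290:450],(400,400))]))
```

```text
[0.4245 0.1574 0.2112] 0.06200646117503876
red top []
red scene [(0.85, [368, 205, 394, 226], np.float64(381.0), np.float64(214.3), 323)]
blue top [(0.67, [291, 181, 343, 233], np.float64(315.8), np.float64(204.7), 1048), (0.53, [246, 217, 260, 223], np.float64(251.3), np.float64(220.3), 44)]
blue scene [(0.74, [384, 255, 409, 275], np.float64(397.2), np.float64(263.6), 284), (0.74, [469, 258, 495, 284], np.float64(483.2), np.float64(271.2), 314)]
pink top []
pink scene [(0.69, [368, 204, 393, 224], np.float64(379.9), np.float64(214.4), 282), (0.54, [295, 119, 339, 157], np.float64(318.1), np.float64(137.2), 847)]
[] [(0.65, [180, 107, 281, 255], np.float64(237.8), np.float64(169.2), 4900), (0.61, [288, 180, 340, 233], np.float64(314.4), np.float64(203.5), 781)]
```

View pics/c9.png

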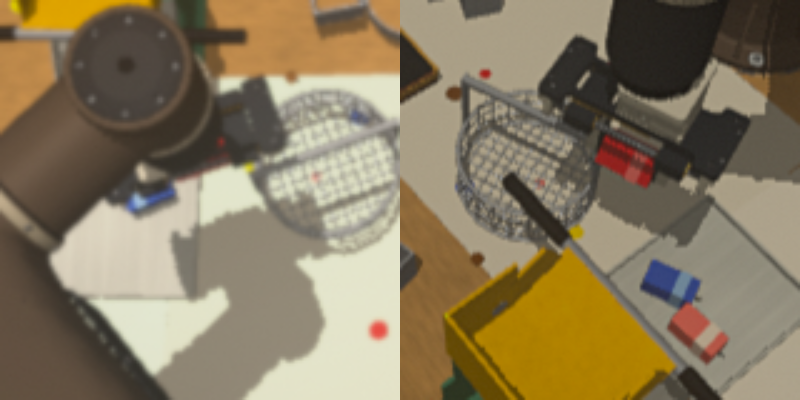

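Red is held. The basket was knocked aside (bar ends now top-crop (265,165)–(398,122)); re-measuring it.

Run:
```python
from h import *
np.set_printoptions(precision=4,suppress=True)
g=lambda x,y:(199.5+(x+.5)/2.857,149.5+(y+.5)/2.857)
h=lambda x,y:(289.5+(x-400+.5)/2.5,149.5+(y+.5)/2.5)
L,e=tri([('top',*g(265,165)),('scene',*h(597,135))]);R,e2=tri([('top',*g(398,122)),('scene',*h(465,82))])
a=L-R;print(L,R,e,e2,(L+R)/2,np.degrees(np.arctan2(-a[0],a[1])),np.linalg.norm(a))
# rim circle check in top: outer rim ellipse centre
print('rim',at_z('top',*g(326,168),.075))
hsv=cv2.cvtColor(cv2.imread('pics/t9.png'),cv2.COLOR_BGR2HSV)
```

```text
[0.4176 0.0946 0.1751] [ 0.4779 -0.0614  0.1529] [np.float64(0.006875044088591804), np.float64(0.006875044088591912)] [np.float64(0.0008552936093459167), np.float64(0.0008552936093458547)] [0.4477 0.0166 0.164 ] 21.1524291925703 0.16871459258298915
rim [0.4344 0.0223 0.075 ]
```

```bash
cat > bk.py <<'E'
from h import *
def model(x,y,yaw):
    c,s=np.cos(yaw),np.sin(yaw);R=np.array([[c,-s,0],[s,c,0],[0,0,1]])
    a=np.linspace(0,2*np.pi,73)
    S=[[(0,-.0925,.16),(0,.0925,.16)],[(.0895*np.cos(t),.0895*np.sin(t),.075) for t in a],[(.088*np.cos(t),.088*np.sin(t),.002) for t in a],[(0,-.0865,.16),(0,-.0865,.075)],[(0,.0865,.16),(0,.0865,.075)]]
    return [np.array(q)@R.T+[x,y,0] for q in S]
def overlay(im,cam,pose,f,x0,y0,w,h):
    o=cv2.resize(im[y0:y0+h,x0:x0+w],None,fx=f,fy=f,interpolation=cv2.INTER_CUBIC)
    for q in model(*pose):
        p=np.array([proj(cam,v) for v in q]);p=(p-[x0,y0]+.5)*f-.5
        cv2.polylines(o,[np.int32(p*8)],False,(0,255,0),1,cv2.LINE_AA,3)
    return o
E
python3 - <<'E'
from bk import *
p=(.450,.021,np.radians(20.9))
a=overlay(cv2.imread('pics/t9.png'),'top',p,5,275,165,80,80)
b=overlay(cv2.imread('pics/s9.png'),'scene',p,5,305,170,80,80)
cv2.imwrite('pics/o9.png',np.hstack([a,b]))
E
```

```text
(no output)
```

View pics/o9.png

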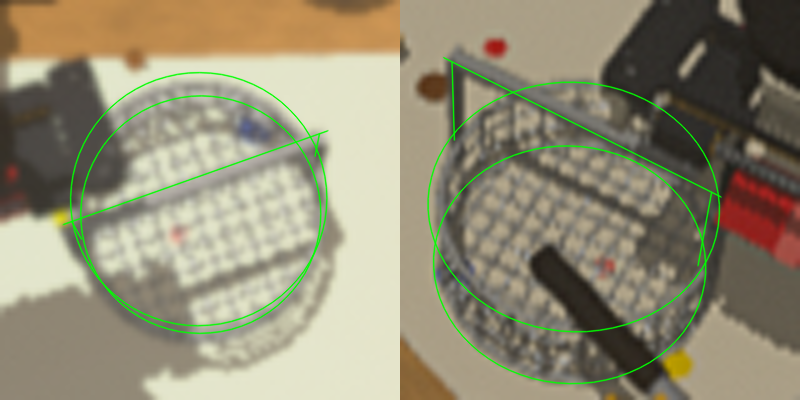

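Overlay: model bar ends (75,222)/(326,131) vs actual (70,218)/(322,145): basket a little nearer and less turned. Refining numerically by chamfer fit.

```bash
cat >> bk.py <<'E'
from scipy.optimize import differential_evolution
def fit(ims,x0,y0,yaw0,dx=.03,dy=.04,dyaw=.3,z=0):
    D={}
    for cam,im in ims.items():
        e=cv2.Canny(im,60,150);D[cam]=cv2.distanceTransform(255-e,cv2.DIST_L2,5),r.get_calibration(cam)
    a=np.linspace(0,2*np.pi,90);s=np.linspace(-1,1,60);Z=np.zeros(60)
    bar=np.r_[np.c_[Z+.005,s*.0925,Z+.166],np.c_[Z-.005,s*.0925,Z+.166]]
    rim=np.c_[.09*np.cos(a),.09*np.sin(a),0*a+.075]
    def cost(p):
        c,sn=np.cos(p[2]),np.sin(p[2]);R=np.array([[c,-sn,0],[sn,c,0],[0,0,1]]);t=0
        for cam,(d,k) in D.items():
            T=np.linalg.inv(np.array(k['extrinsics']));K=np.array(k['K'])
            for q,w in ((bar,1.),(rim,.7)):
                u=((q@R.T+[p[0],p[1],z])@T[:3,:3].T+T[:3,3])@K.T;u=u[:,:2]/u[:,2:]
                v=cv2.remap(d,np.float32(u[:,0]),np.float32(u[:,1]),cv2.INTER_LINEAR)
                t+=w*np.minimum(v,3).mean()
        return t
    o=differential_evolution(cost,[(x0-dx,x0+dx),(y0-dy,y0+dy),(yaw0-dyaw,yaw0+dyaw)],seed=1,tol=1e-6,maxiter=60)
    return o.x[0].round(4),o.x[1].round(4),np.degrees(o.x[2]).round(1),round(o.fun,3)
E
python3 - <<'E'
from bk import *
I=lambda n:{'top':cv2.imread(f'pics/t{n}.png'),'scene':cv2.imread(f'pics/s{n}.png')}
cv0={'top':cv2.imread('pics/top0.png'),'scene':cv2.imread('pics/scene0.png')}
print('start',fit(cv0,.448,-.008,.36),{c:fit({c:i},.448,-.008,.36) for c,i in cv0.items()})
x=I(9);print('now',fit(x,.445,.02,.3),{c:fit({c:i},.445,.02,.3) for c,i in x.items()})
x=I(6);print('6 scene',fit({'scene':x['scene']},.448,0,.36))
q=lambda X,Y:(274.5+(X+.5)/5,164.5+(Y+.5)/5)
print(at_z('top',*q(70,218),.16),at_z('top',*q(322,145),.16))
E
```

```text
start (np.float64(0.45), np.float64(-0.0067), np.float64(22.0), np.float64(2.06)) {'top': (np.float64(0.4253), np.float64(-0.0154), np.float64(35.5), np.float64(1.074)), 'scene': (np.float64(0.4497), np.float64(-0.0052), np.float64(22.7), np.float64(0.871))}
now (np.float64(0.4435), np.float64(0.0237), np.float64(22.4), np.float64(2.494)) {'top': (np.float64(0.4328), np.float64(0.0154), np.float64(33.2), np.float64(1.229)), 'scene': (np.float64(0.4494), np.float64(0.0311), np.float64(24.6), np.float64(1.161))}
6 scene (np.float64(0.456), np.float64(0.038), np.float64(19.7), np.float64(1.019))
[0.42119247 0.10277092 0.16      ] [ 0.47305334 -0.06186875  0.16      ]
```

>>> servo_tool([
  {"dx": 2,"dy": -3.5,"dz": 0,"spin": -0.03,"grip": 40},
  {"dx": 4,"dy": -7,"dz": 0,"spin": -0.03,"grip": 40},
  {"dx": 6.4,"dy": -10.5,"dz": 0,"spin": -0.03,"grip": 40},
  {"dx": 6.4,"dy": -12.2,"dz": 0,"spin": -0.03,"grip": 40},
  {"dx": 6.4,"dy": -12.2,"dz": -4,"spin": -0.03,"grip": 40},
  {"dx": 6.4,"dy": -12.2,"dz": -8,"spin": -0.03,"grip": 40},
  {"dx": 6.4,"dy": -12.2,"dz": -11,"spin": -0.03,"grip": 40},
  {"dx": 6.4,"dy": -12.2,"dz": -12.6,"spin": -0.03,"grip": 40},
  {"dx": 6.4,"dy": -12.2,"dz": -12.6,"spin": -0.03,"grip": 40},
  {"dx": 6.4,"dy": -12.2,"dz": -12.6,"spin": -0.03,"grip": 40},
])

```text
time_s: 17.75
tcp_pos: [0.4873, 0.0383, 0.0803]
eef_rot: [180.0, 0.2, 18.5]
contact_force: [0.3, -0.5, 0.3]
gripper_width: 0.0621
```

>>> servo_tool([
  {"dx": 0,"dy": 0,"dz": 0,"spin": 0,"grip": 82},
  {"dx": 0,"dy": 0,"dz": 0,"spin": 0,"grip": 82},
  {"dx": 0,"dy": 0,"dz": 0,"spin": 0,"grip": 82},
  {"dx": 0,"dy": 0,"dz": 0,"spin": 0,"grip": 82},
  {"dx": 0,"dy": 0,"dz": 4,"spin": 0,"grip": 82},
  {"dx": 0,"dy": 0,"dz": 8,"spin": 0,"grip": 82},
  {"dx": 0,"dy": 0,"dz": 12,"spin": 0,"grip": 82},
  {"dx": 0,"dy": 0,"dz": 16,"spin": 0,"grip": 82},
  {"dx": 0,"dy": -4,"dz": 20,"spin": 0,"grip": 82},
  {"dx": 0,"dy": -8,"dz": 24,"spin": 0,"grip": 82},
])

```text
time_s: 18.58
tcp_pos: [0.4876, -0.0205, 0.3031]
eef_rot: [-180.0, -0.2, 18.7]
contact_force: [1.5, 0.6, -1.3]
gripper_width: 0.0721
```

>>> servo_tool([
  {"dx": 0,"dy": -4,"dz": 2,"spin": 0,"grip": 82},
  {"dx": 0,"dy": -8,"dz": 2,"spin": 0,"grip": 82},
  {"dx": 0,"dy": -12,"dz": 2,"spin": 0,"grip": 82},
  {"dx": 0,"dy": -16,"dz": 2,"spin": 0,"grip": 82},
  {"dx": 0,"dy": -20,"dz": 2,"spin": 0,"grip": 82},
  {"dx": 0,"dy": -24,"dz": 2,"spin": 0,"grip": 82},
  {"dx": 0,"dy": -28,"dz": 2,"spin": 0,"grip": 82},
  {"dx": 0,"dy": -30,"dz": 2,"spin": 0,"grip": 82},
  {"dx": 0,"dy": -30,"dz": 2,"spin": 0,"grip": 82},
  {"dx": 0,"dy": -30,"dz": 2,"spin": 0,"grip": 82},
])

```text
time_s: 19.42
tcp_pos: [0.4871, -0.3217, 0.3197]
eef_rot: [-180.0, 0.0, 18.4]
contact_force: [0.3, -0.1, 0.5]
gripper_width: 0.0716
```

Run:
```python
from bk import *
np.set_printoptions(precision=4,suppress=True)
print(r.get_state()['tcp_pos'],r.get_state()['eef_rot'])
b=snap('scene','s10.png');t=snap('top','t10.png')
for n in ('red','blue','pink'):
  for c in ('top','scene'): 
    for x in find('candle_'+n,c,2): print(n,c,x[:5],at_z(c,x[2],x[3],.03))
I={'top':t,'scene':b}
print(fit({'scene':b},.446,.021,.31),fit(I,.446,.021,.31))
p=(.446,.021,np.radians(18))
A=cv2.resize(t[190:230,215:265],(500,400),interpolation=cv2.INTER_CUBIC)
cv2.imwrite('pics/o10.png',np.vstack([np.hstack([A,np.zeros((400,300,3),np.uint8)])[:0],np.hstack([cv2.resize(t[170:240,280:350],(350,350),interpolation=cv2.INTER_CUBIC),cv2.resize(b[165:235,300:370],(350,350),interpolation=cv2.INTER_CUBIC)]),np.hstack([cv2.resize(t[190:230,215:275],(360,240),interpolation=cv2.INTER_CUBIC),cv2.resize(b[245:285,375:425+6],(340,240),interpolation=cv2.INTER_CUBIC)])]))
```

```text
[ 0.4871 -0.3217  0.3197] [-179.9794    0.0144   18.3667]
red top (0.44, [298, 187, 321, 197], np.float64(309.1), np.float64(193.1), 164) [0.497  0.0417 0.03  ]
red scene (0.43, [323, 226, 339, 241], np.float64(329.7), np.float64(231.3), 124) [0.5039 0.0431 0.03  ]
blue top (0.73, [244, 211, 262, 223], np.float64(251.2), np.float64(217.0), 164) [0.4059 0.2469 0.03  ]
blue scene (0.71, [469, 256, 498, 284], np.float64(483.9), np.float64(271.9), 314) [0.2307 0.4232 0.03  ]
blue scene (0.64, [384, 257, 408, 274], np.float64(397.5), np.float64(263.8), 290) [0.4126 0.2504 0.03  ]
pink top (0.58, [225, 206, 241, 217], np.float64(233.5), np.float64(211.8), 174) [0.4234 0.3114 0.03  ]
pink scene (0.71, [396, 276, 419, 293], np.float64(408.7), np.float64(283.5), 305) [0.4292 0.3141 0.03  ]
pink scene (0.56, [455, 292, 489, 329], np.float64(472.0), np.float64(312.0), 901) [0.3491 0.4793 0.03  ]
(np.float64(0.4557), np.float64(0.036), np.float64(19.1), np.float64(0.957)) (np.float64(0.4432), np.float64(0.0205), np.float64(19.6), np.float64(2.323))Traceback (most recent call last):
  File "<stdin>", line 12, in <module>
    return _nx.concatenate(arrs, 0, dtype=dtype, casting=casting)
           ~~~~~~~~~~~~~~~^^^^^^^^^^^^^^^^^^^^^^^^^^^^^^^^^^^^^^^
ValueError: all the input array dimensions except for the concatenation axis must match exactly, but along dimension 1, the array at index 0 has size 800 and the array at index 1 has size 700
```

Run:
```python
from bk import *
b=cv2.imread('pics/s10.png');t=cv2.imread('pics/t10.png')
p=(.4435,.0205,np.radians(18.5))
A=overlay(t,'top',p,5,275,170,75,75);B=overlay(b,'scene',p,5,303,165,75,75)
C=cv2.resize(t[195:230,220:270],(375,225),interpolation=cv2.INTER_CUBIC);D=cv2.resize(b[250:300,380:430],(375,225),interpolation=cv2.INTER_CUBIC)
cv2.imwrite('pics/o10.png',np.vstack([np.hstack([A,B]),np.hstack([C,D])]))
```

```text
(no output)
```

View pics/o10.png

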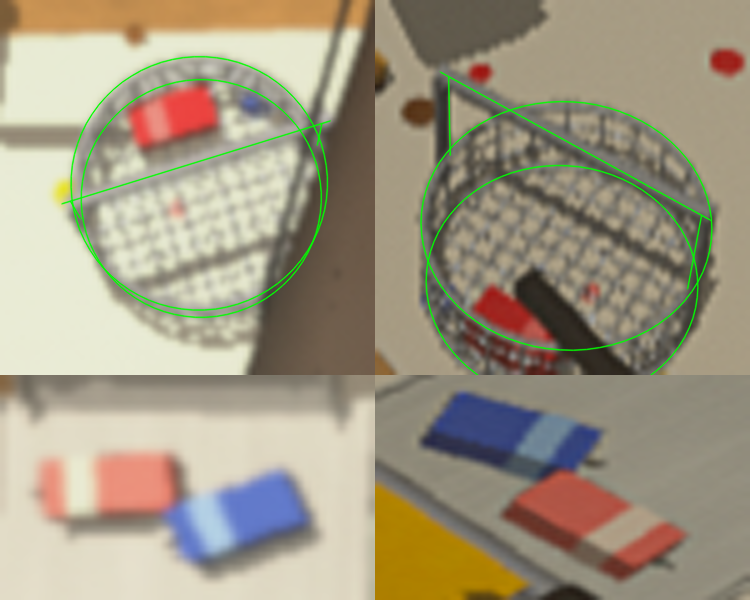

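Red lies in the basket (top-left panel (173,115)); bar overlay agrees; pink (110,487) and blue (240,520) unchanged on the tray. Blue next, across its width.

>>> servo_tool([
  {"dx": -3,"dy": 41,"dz": 0,"spin": -1.48,"grip": 60},
  {"dx": -3,"dy": 41,"dz": 0,"spin": -1.48,"grip": 60},
  {"dx": -3,"dy": 41,"dz": 0,"spin": -1.48,"grip": 60},
  {"dx": -3,"dy": 41,"dz": 0,"spin": -1.48,"grip": 60},
  {"dx": -3,"dy": 41,"dz": 0,"spin": -1.48,"grip": 60},
  {"dx": -3,"dy": 41,"dz": 0,"spin": -1.48,"grip": 60},
  {"dx": -3,"dy": 41,"dz": 0,"spin": -1.48,"grip": 60},
  {"dx": -3,"dy": 41,"dz": 0,"spin": -1.48,"grip": 60},
  {"dx": -3,"dy": 41,"dz": 0,"spin": -1.48,"grip": 60},
  {"dx": -3,"dy": 41,"dz": 0,"spin": -1.48,"grip": 60},
])

```text
time_s: 20.65
tcp_pos: [0.4616, 0.0402, 0.3204]
eef_rot: [-179.9, -0.0, -43.4]
contact_force: [1.6, 0.1, 0.2]
gripper_width: 0.0524
```

>>> servo_tool([
  {"dx": -5.5,"dy": 20.7,"dz": 0,"spin": -0.4,"grip": 58},
  {"dx": -5.5,"dy": 20.7,"dz": 0,"spin": -0.4,"grip": 58},
  {"dx": -5.5,"dy": 20.7,"dz": 0,"spin": -0.4,"grip": 58},
  {"dx": -5.5,"dy": 20.7,"dz": 0,"spin": -0.4,"grip": 58},
  {"dx": -5.5,"dy": 20.7,"dz": 0,"spin": -0.4,"grip": 58},
  {"dx": -5.5,"dy": 20.7,"dz": -4,"spin": -0.4,"grip": 58},
  {"dx": -5.5,"dy": 20.7,"dz": -8,"spin": -0.4,"grip": 58},
  {"dx": -5.5,"dy": 20.7,"dz": -12,"spin": -0.4,"grip": 58},
  {"dx": -5.5,"dy": 20.7,"dz": -16,"spin": -0.4,"grip": 58},
  {"dx": -5.5,"dy": 20.7,"dz": -20,"spin": -0.4,"grip": 58},
])

```text
time_s: 21.48
tcp_pos: [0.4066, 0.2456, 0.1186]
eef_rot: [-179.9, 0.0, -66.0]
contact_force: [0.4, 0.7, -0.7]
gripper_width: 0.0507
```

>>> servo_tool([
  {"dx": 0,"dy": 0,"dz": -2,"spin": 0,"grip": 58},
  {"dx": 0,"dy": 0,"dz": -2,"spin": 0,"grip": 58},
  {"dx": 0,"dy": 0,"dz": -2,"spin": 0,"grip": 58},
  {"dx": 0,"dy": 0,"dz": -2,"spin": 0,"grip": 58},
  {"dx": 0,"dy": 0,"dz": -2,"spin": 0,"grip": 58},
  {"dx": 0,"dy": 0,"dz": -2,"spin": 0,"grip": 58},
  {"dx": 0,"dy": 0,"dz": -2,"spin": 0,"grip": 58},
  {"dx": 0,"dy": 0,"dz": -2,"spin": 0,"grip": 58},
  {"dx": 0,"dy": 0,"dz": -2,"spin": 0,"grip": 58},
  {"dx": 0,"dy": 0,"dz": -2,"spin": 0,"grip": 58},
])

```text
time_s: 22.32
tcp_pos: [0.4073, 0.2453, 0.1002]
eef_rot: [-180.0, 0.0, -66.1]
contact_force: [0.4, 0.1, -1.0]
gripper_width: 0.0509
```

>>> servo_tool([
  {"dx": 0,"dy": 0,"dz": -4,"spin": 0,"grip": 58},
  {"dx": 0,"dy": 0,"dz": -7,"spin": 0,"grip": 58},
  {"dx": 0,"dy": 0,"dz": -8.3,"spin": 0,"grip": 58},
  {"dx": 0,"dy": 0,"dz": -8.3,"spin": 0,"grip": 58},
  {"dx": 0,"dy": 0,"dz": -8.3,"spin": 0,"grip": 15},
  {"dx": 0,"dy": 0,"dz": -8.3,"spin": 0,"grip": 15},
  {"dx": 0,"dy": 0,"dz": -8.3,"spin": 0,"grip": 15},
  {"dx": 0,"dy": 0,"dz": -8.3,"spin": 0,"grip": 15},
  {"dx": 0,"dy": 0,"dz": -8.3,"spin": 0,"grip": 15},
  {"dx": 0,"dy": 0,"dz": -8.3,"spin": 0,"grip": 15},
])

```text
time_s: 23.15
tcp_pos: [0.4078, 0.246, 0.0182]
eef_rot: [-179.9, 0.1, -66.1]
contact_force: [-2.5, -0.3, 6.9]
gripper_width: 0.0318
```

>>> servo_tool([
  {"dx": 0,"dy": 0,"dz": 4,"spin": 0,"grip": 15},
  {"dx": 0,"dy": 0,"dz": 8,"spin": 0,"grip": 15},
  {"dx": 1,"dy": -2,"dz": 12,"spin": 0.12,"grip": 15},
  {"dx": 2,"dy": -4,"dz": 15,"spin": 0.24,"grip": 15},
  {"dx": 3,"dy": -7,"dz": 18,"spin": 0.36,"grip": 15},
  {"dx": 3,"dy": -10,"dz": 20,"spin": 0.48,"grip": 15},
  {"dx": 3,"dy": -13,"dz": 20,"spin": 0.6,"grip": 15},
  {"dx": 3,"dy": -16,"dz": 20,"spin": 0.72,"grip": 15},
  {"dx": 2,"dy": -19,"dz": 20,"spin": 0.84,"grip": 15},
  {"dx": 1,"dy": -22,"dz": 20,"spin": 0.96,"grip": 15},
])

```text
time_s: 23.98
tcp_pos: [0.4167, 0.0238, 0.2174]
eef_rot: [-180.0, -0.0, -10.8]
contact_force: [0.4, -1.0, -0.7]
gripper_width: 0.0318
```

>>> servo_tool([
  {"dx": -1,"dy": -1.7,"dz": 0,"spin": 0.12,"grip": 15},
  {"dx": -1,"dy": -1.7,"dz": 0,"spin": 0.24,"grip": 15},
  {"dx": -1,"dy": -1.7,"dz": 0,"spin": 0.36,"grip": 15},
  {"dx": -1,"dy": -1.7,"dz": 0,"spin": 0.48,"grip": 15},
  {"dx": -1,"dy": -1.7,"dz": 0,"spin": 0.515,"grip": 15},
  {"dx": -1,"dy": -1.7,"dz": -3,"spin": 0.515,"grip": 15},
  {"dx": -1,"dy": -1.7,"dz": -6,"spin": 0.515,"grip": 15},
  {"dx": -1,"dy": -1.7,"dz": -6,"spin": 0.515,"grip": 15},
  {"dx": -1,"dy": -1.7,"dz": -6,"spin": 0.515,"grip": 15},
  {"dx": -1,"dy": -1.7,"dz": -6,"spin": 0.515,"grip": 15},
])

```text
time_s: 24.82
tcp_pos: [0.4082, 0.0085, 0.1585]
eef_rot: [180.0, -0.1, 18.4]
contact_force: [0.3, -0.4, -0.5]
gripper_width: 0.0319
```

Run:
```python
from bk import *
np.set_printoptions(precision=4,suppress=True)
s=r.get_state();print(s['tcp_pos'],s['eef_rot'],s['gripper_width'],s['joints'])
b=snap('scene','s11.png');t=snap('top','t11.png')
print([x[:5] for x in find('basket','scene')],[x[:5] for x in find('basket','top')],[x[:5] for x in find('candle_blue','scene')])
for d in ('s','t'):
  a=cv2.imread(f'pics/{d}10.png').astype(int);q=cv2.imread(f'pics/{d}11.png').astype(int)
  m=(np.abs(a-q).sum(2)>60); y0,y1,x0,x1=(165,235,303,378) if d=='s' else (170,235,280,345)
  print(d,'changed frac',m[y0:y1,x0:x1].mean(), 'right part',m[y0:y1,x0:x0+30].mean())
```

```text
[0.4082 0.0085 0.1585] [179.9816  -0.1024  18.4241] 0.03190055735438872 [ 29.249   -2.0785 -36.734    0.0454 -55.2474  79.1492]
[(0.82, [309, 177, 371, 246], np.float64(338.8), np.float64(211.2), 1060), (0.33, [396, 272, 421, 296], np.float64(408.5), np.float64(283.2), 324)] [(0.76, [300, 205, 339, 234], np.float64(318.7), np.float64(227.4), 241), (0.23, [174, 108, 288, 256], np.float64(236.5), np.float64(155.2), 5607)] [(0.85, [468, 259, 493, 281], np.float64(483.1), np.float64(271.4), 312), (0.7, [336, 179, 350, 193], np.float64(345.5), np.float64(185.9), 129)]
s changed frac 0.3750476190476191 right part 0.13952380952380952
t changed frac 0.8409467455621302 right part 0.8292307692307692
```

>>> servo_tool([
  {"dx": 0,"dy": 0,"dz": -3,"spin": 0,"grip": 15},
  {"dx": 0,"dy": 0,"dz": -5.2,"spin": 0,"grip": 15},
  {"dx": 0,"dy": 0,"dz": -5.2,"spin": 0,"grip": 15},
  {"dx": 0,"dy": 0,"dz": -5.2,"spin": 0,"grip": 50},
  {"dx": 0,"dy": 0,"dz": -5.2,"spin": 0,"grip": 50},
  {"dx": 0,"dy": 0,"dz": -5.2,"spin": 0,"grip": 50},
  {"dx": 0,"dy": 0,"dz": -5.2,"spin": 0,"grip": 50},
  {"dx": 0,"dy": 0,"dz": -1,"spin": 0,"grip": 50},
  {"dx": 0,"dy": 0,"dz": 3,"spin": 0,"grip": 50},
  {"dx": 0,"dy": 0,"dz": 7,"spin": 0,"grip": 50},
])

```text
time_s: 25.9
tcp_pos: [0.4069, 0.0079, 0.2294]
eef_rot: [180.0, -0.0, 18.4]
contact_force: [1.6, 0.7, -0.6]
gripper_width: 0.0437
```

>>> servo_tool([
  {"dx": 0,"dy": 2,"dz": 3,"spin": 0,"grip": 86},
  {"dx": 1,"dy": 5,"dz": 5,"spin": -0.1,"grip": 86},
  {"dx": 1.8,"dy": 9,"dz": 5,"spin": -0.2,"grip": 86},
  {"dx": 1.8,"dy": 13,"dz": 5,"spin": -0.26,"grip": 86},
  {"dx": 1.8,"dy": 17,"dz": 5,"spin": -0.26,"grip": 86},
  {"dx": 1.8,"dy": 21,"dz": 5,"spin": -0.26,"grip": 86},
  {"dx": 1.8,"dy": 25,"dz": 3,"spin": -0.26,"grip": 86},
  {"dx": 1.8,"dy": 28,"dz": 0,"spin": -0.26,"grip": 86},
  {"dx": 1.8,"dy": 30.3,"dz": -3,"spin": -0.26,"grip": 86},
  {"dx": 1.8,"dy": 30.3,"dz": -7,"spin": -0.26,"grip": 86},
])

```text
time_s: 26.73
tcp_pos: [0.4265, 0.3167, 0.1579]
eef_rot: [-179.7, -0.3, 3.7]
contact_force: [1.0, 0.8, 0.8]
gripper_width: 0.0752
```

Run:
```python
from bk import *
np.set_printoptions(precision=4,suppress=True)
s=r.get_state();print(s['tcp_pos'],s['eef_rot'],s['gripper_width'])
b=snap('scene','s12.png');t=snap('top','t12.png')
for c in ('top','scene'):
  for n in ('basket','candle_red','candle_blue','candle_pink'): print(c,n,[(x[:5],at_z(c,x[2],x[3],.03)) for x in find(n,c)])
```

```text
[0.4265 0.3167 0.1579] [-179.7463   -0.2505    3.6931] 0.07515310275918599
top basket [((0.66, [292, 180, 343, 233], np.float64(317.1), np.float64(204.1), 899), array([0.4572, 0.0119, 0.03  ]))]
top candle_red [((0.69, [299, 185, 316, 201], np.float64(308.7), np.float64(193.2), 167), array([0.4966, 0.0431, 0.03  ]))]
top candle_blue [((0.64, [202, 262, 209, 272], np.float64(205.1), np.float64(267.6), 87), array([0.2243, 0.3997, 0.03  ])), ((0.61, [315, 214, 323, 228], np.float64(319.3), np.float64(221.6), 96), array([0.394 , 0.0026, 0.03  ]))]
top candle_pink [((0.38, [224, 213, 236, 219], np.float64(229.7), np.float64(215.1), 34), array([0.4113, 0.3244, 0.03  ]))]
scene basket [((0.91, [310, 176, 370, 246], np.float64(340.6), np.float64(214.3), 1687), array([0.4385, 0.0163, 0.03  ])), ((0.72, [297, 117, 339, 160], np.float64(318.0), np.float64(137.0), 916), array([ 0.2972, -0.2882,  0.03  ])), ((0.62, [382, 336, 450, 400], np.float64(414.8), np.float64(368.0), 923), array([0.5755, 0.4843, 0.03  ]))]
scene candle_red [((0.64, [322, 223, 343, 241], np.float64(330.7), np.float64(232.1), 143), array([0.5032, 0.0472, 0.03  ])), ((0.23, [394, 274, 420, 296], np.float64(409.0), np.float64(283.5), 288), array([0.4285, 0.3146, 0.03  ]))]
scene candle_blue [((0.71, [341, 199, 354, 212], np.float64(348.1), np.float64(205.6), 115), array([0.3987, 0.0058, 0.03  ])), ((0.59, [469, 257, 493, 282], np.float64(483.1), np.float64(271.1), 317), array([0.2305, 0.4201, 0.03  ])), ((0.22, [263, 242, 299, 277], np.float64(280.1), np.float64(256.4), 541), array([0.6731, 0.0189, 0.03  ]))]
scene candle_pink [((0.78, [397, 272, 422, 296], np.float64(408.4), np.float64(283.2), 347), array([0.4293, 0.3129, 0.03  ]))]
```

>>> servo_tool([
  {"dx": 0,"dy": 0,"dz": -4,"spin": 0,"grip": 86},
  {"dx": 0,"dy": 0,"dz": -8,"spin": 0,"grip": 86},
  {"dx": 0,"dy": 0,"dz": -12,"spin": 0,"grip": 86},
  {"dx": 0,"dy": 0,"dz": -14,"spin": 0,"grip": 86},
  {"dx": 0,"dy": 0,"dz": -14,"spin": 0,"grip": 86},
  {"dx": 0,"dy": 0,"dz": -14,"spin": 0,"grip": 40},
  {"dx": 0,"dy": 0,"dz": -14,"spin": 0,"grip": 40},
  {"dx": 0,"dy": 0,"dz": -14,"spin": 0,"grip": 40},
  {"dx": 0,"dy": 0,"dz": -14,"spin": 0,"grip": 40},
  {"dx": 0,"dy": 0,"dz": -14,"spin": 0,"grip": 40},
])

```text
time_s: 28.07
tcp_pos: [0.4262, 0.3125, 0.019]
eef_rot: [-179.8, -0.2, 3.5]
contact_force: [-2.0, -0.2, 7.8]
gripper_width: 0.0625
```

>>> servo_tool([
  {"dx": 0,"dy": 0,"dz": 4,"spin": 0,"grip": 40},
  {"dx": 0,"dy": 0,"dz": 8,"spin": 0,"grip": 40},
  {"dx": 0,"dy": -2,"dz": 12,"spin": 0.1,"grip": 40},
  {"dx": 0,"dy": -4.5,"dz": 15,"spin": 0.2,"grip": 40},
  {"dx": 1,"dy": -8,"dz": 17,"spin": 0.26,"grip": 40},
  {"dx": 2,"dy": -11.5,"dz": 19,"spin": 0.26,"grip": 40},
  {"dx": 3,"dy": -15,"dz": 20,"spin": 0.26,"grip": 40},
  {"dx": 4,"dy": -18.5,"dz": 20,"spin": 0.26,"grip": 40},
  {"dx": 5,"dy": -22,"dz": 20,"spin": 0.26,"grip": 40},
  {"dx": 5.5,"dy": -25.5,"dz": 20,"spin": 0.26,"grip": 40},
])

```text
time_s: 28.9
tcp_pos: [0.4808, 0.0547, 0.2184]
eef_rot: [-180.0, -0.2, 18.4]
contact_force: [0.6, 0.1, -0.8]
gripper_width: 0.0627
```

>>> servo_tool([
  {"dx": 0,"dy": -2.4,"dz": 0,"spin": 0,"grip": 40},
  {"dx": 0,"dy": -2.4,"dz": 0,"spin": 0,"grip": 40},
  {"dx": 0,"dy": -2.4,"dz": -3,"spin": 0,"grip": 40},
  {"dx": 0,"dy": -2.4,"dz": -6,"spin": 0,"grip": 40},
  {"dx": 0,"dy": -2.4,"dz": -6,"spin": 0,"grip": 40},
  {"dx": 0,"dy": -2.4,"dz": -6,"spin": 0,"grip": 40},
  {"dx": 0,"dy": -2.4,"dz": -6,"spin": 0,"grip": 40},
  {"dx": 0,"dy": -2.4,"dz": -6,"spin": 0,"grip": 40},
  {"dx": 0,"dy": -2.4,"dz": -6,"spin": 0,"grip": 40},
  {"dx": 0,"dy": -2.4,"dz": -6,"spin": 0,"grip": 40},
])

```text
time_s: 29.73
tcp_pos: [0.4809, 0.0327, 0.1581]
eef_rot: [-180.0, -0.1, 18.4]
contact_force: [-1.5, 0.2, -0.9]
gripper_width: 0.0624
```

Run:
```python
from bk import *
np.set_printoptions(precision=4,suppress=True)
s=r.get_state();print(s['tcp_pos'],s['eef_rot'],s['gripper_width'])
b=snap('scene','s13.png')
for n in ('basket','candle_red','candle_blue','candle_pink'): print(n,[x[:5] for x in find(n,'scene',2)])
```

```text
[0.4809 0.0327 0.1581] [-179.9908   -0.1209   18.4266] 0.06237533870964951
basket [(0.91, [310, 192, 368, 247], np.float64(343.0), np.float64(223.9), 677)]
candle_red [(0.74, [322, 223, 341, 239], np.float64(330.2), np.float64(231.0), 145), (0.68, [304, 219, 434, 340], np.float64(356.1), np.float64(290.1), 5943)]
candle_blue [(0.58, [470, 261, 496, 281], np.float64(483.7), np.float64(271.7), 282), (0.41, [307, 223, 435, 341], np.float64(355.7), np.float64(290.0), 5716)]
candle_pink [(0.65, [323, 193, 343, 215], np.float64(332.9), np.float64(204.0), 213)]
```

Descend, release, withdraw and look.

>>> servo_tool([
  {"dx": 0,"dy": 0,"dz": -3,"spin": 0,"grip": 40},
  {"dx": 0,"dy": 0,"dz": -5.3,"spin": 0,"grip": 40},
  {"dx": 0,"dy": 0,"dz": -5.3,"spin": 0,"grip": 40},
  {"dx": 0,"dy": 0,"dz": -5.3,"spin": 0,"grip": 84},
  {"dx": 0,"dy": 0,"dz": -5.3,"spin": 0,"grip": 84},
  {"dx": 0,"dy": 0,"dz": -5.3,"spin": 0,"grip": 84},
  {"dx": 0,"dy": 0,"dz": -5.3,"spin": 0,"grip": 84},
  {"dx": 0,"dy": 0,"dz": -1,"spin": 0,"grip": 84},
  {"dx": 0,"dy": 0,"dz": 3,"spin": 0,"grip": 84},
  {"dx": 0,"dy": 0,"dz": 7,"spin": 0,"grip": 84},
])

```text
time_s: 30.82
tcp_pos: [0.4798, 0.0319, 0.2293]
eef_rot: [180.0, 0.0, 18.4]
contact_force: [2.1, 0.7, -0.5]
gripper_width: 0.0734
```

>>> servo_tool([
  {"dx": 0,"dy": 3,"dz": 4,"spin": 0,"grip": 60},
  {"dx": 0,"dy": 7,"dz": 6,"spin": 0,"grip": 60},
  {"dx": 0,"dy": 11,"dz": 6,"spin": -0.1,"grip": 60},
  {"dx": 0,"dy": 15,"dz": 6,"spin": -0.22,"grip": 60},
  {"dx": 0,"dy": 19,"dz": 6,"spin": -0.34,"grip": 60},
  {"dx": 0,"dy": 23,"dz": 6,"spin": -0.46,"grip": 60},
  {"dx": 0,"dy": 27,"dz": 6,"spin": -0.58,"grip": 60},
  {"dx": 0,"dy": 27,"dz": 6,"spin": -0.7,"grip": 60},
  {"dx": 0,"dy": 27,"dz": 6,"spin": -0.82,"grip": 60},
  {"dx": 0,"dy": 27,"dz": 6,"spin": -0.94,"grip": 60},
])

```text
time_s: 31.65
tcp_pos: [0.4798, 0.3032, 0.2872]
eef_rot: [180.0, 0.0, -35.7]
contact_force: [0.1, -1.2, 0.2]
gripper_width: 0.0525
```

Run:
```python
from bk import *
np.set_printoptions(precision=4,suppress=True)
s=r.get_state();print(s['tcp_pos'],s['eef_rot'],s['gripper_width'],s['joints'])
b=snap('scene','s14.png');t=snap('top','t14.png')
for c in ('top','scene'):
  for n in ('basket','candle_red','candle_blue','candle_pink'): print(c,n,[x[:5] for x in find(n,c,2)])
I={'top':t,'scene':b};print(fit(I,.444,.021,.32),fit({'scene':b},.444,.021,.32))
p=(.4435,.0205,np.radians(18.5))
cv2.imwrite('pics/o14.png',np.hstack([overlay(t,'top',p,5,275,165,80,90),overlay(b,'scene',p,5,303,165,80,90)]))
```

```text
[0.4798 0.3032 0.2872] [179.9956   0.0073 -35.7081] 0.05247789403734164 [ 52.0334   8.4934  -7.6056  -0.0074 -73.9058   2.2606]
top basket [(0.81, [292, 181, 343, 235], np.float64(314.4), np.float64(205.0), 870)]
top candle_red [(0.54, [290, 178, 343, 229], np.float64(318.2), np.float64(203.8), 581), (0.47, [300, 184, 320, 199], np.float64(308.5), np.float64(193.3), 190)]
top candle_blue [(0.3, [305, 135, 326, 157], np.float64(316.8), np.float64(145.9), 227)]
top candle_pink [(0.59, [284, 181, 342, 233], np.float64(314.1), np.float64(204.9), 907), (0.46, [305, 201, 321, 213], np.float64(315.3), np.float64(206.9), 113)]
scene basket [(0.89, [309, 177, 368, 245], np.float64(337.9), np.float64(210.8), 1399)]
scene candle_red [(0.68, [324, 224, 340, 239], np.float64(330.5), np.float64(232.1), 172)]
scene candle_blue [(0.64, [468, 256, 496, 283], np.float64(483.2), np.float64(271.2), 357), (0.59, [308, 218, 432, 343], np.float64(355.8), np.float64(290.0), 5733)]
scene candle_pink [(0.61, [325, 209, 350, 228], np.float64(338.1), np.float64(218.3), 196)]
(np.float64(0.4438), np.float64(0.0209), np.float64(19.4), np.float64(1.999)) (np.float64(0.4441), np.float64(0.0213), np.float64(19.3), np.float64(0.913))
```

View pics/o14.png

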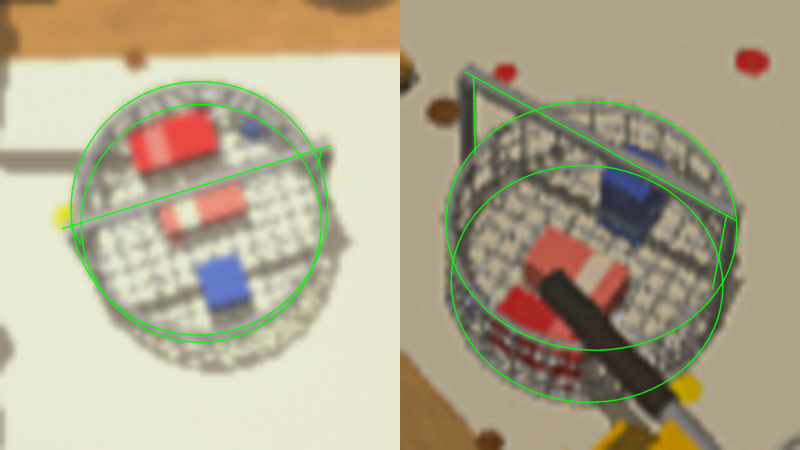

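All three stubs are in the basket; the bar overlay matches (fit: 0.444, 0.021, yaw 19.3°). Next I grip the bar 25 mm left of its middle, so the fingers clear the rod.

>>> servo_tool([
  {"dx": -0.5,"dy": -4,"dz": 0,"spin": -0.1,"grip": 50},
  {"dx": -1,"dy": -8,"dz": 0,"spin": -0.22,"grip": 50},
  {"dx": -2,"dy": -12,"dz": 0,"spin": -0.34,"grip": 50},
  {"dx": -3,"dy": -16,"dz": 0,"spin": -0.46,"grip": 50},
  {"dx": -4,"dy": -20,"dz": 0,"spin": -0.58,"grip": 50},
  {"dx": -4.4,"dy": -24,"dz": 0,"spin": -0.611,"grip": 50},
  {"dx": -4.4,"dy": -25.9,"dz": 0,"spin": -0.611,"grip": 50},
  {"dx": -4.4,"dy": -25.9,"dz": -4,"spin": -0.611,"grip": 50},
  {"dx": -4.4,"dy": -25.9,"dz": -8,"spin": -0.611,"grip": 50},
  {"dx": -4.4,"dy": -25.9,"dz": -8,"spin": -0.611,"grip": 50},
])

```text
time_s: 32.98
tcp_pos: [0.4318, 0.0411, 0.2009]
eef_rot: [179.4, 0.0, -70.6]
contact_force: [-1.6, 0.1, -1.8]
gripper_width: 0.0437
```

Run:
```python
from bk import *
np.set_printoptions(precision=4,suppress=True)
s=r.get_state();print(s['tcp_pos'],s['eef_rot'],s['gripper_width'])
b=snap('scene','s15.png')
print(fit({'scene':b},.444,.021,.32),[x[:5] for x in find('basket','scene',2)])
```

```text
[0.4318 0.0411 0.2009] [179.4418   0.0424 -70.5898] 0.04369562062069755
(np.float64(0.4622), np.float64(0.043), np.float64(17.9), np.float64(1.175)) [(0.58, [310, 173, 370, 247], np.float64(339.4), np.float64(215.1), 987)]
```

>>> servo_tool([
  {"dx": 0,"dy": 0,"dz": -3,"spin": 0,"grip": 50},
  {"dx": 0,"dy": 0,"dz": -5,"spin": 0,"grip": 50},
  {"dx": 0,"dy": 0,"dz": -6.4,"spin": 0,"grip": 50},
  {"dx": 0,"dy": 0,"dz": -6.4,"spin": 0,"grip": 50},
  {"dx": 0,"dy": 0,"dz": -6.4,"spin": 0,"grip": 50},
  {"dx": 0,"dy": 0,"dz": -6.4,"spin": 0,"grip": 3},
  {"dx": 0,"dy": 0,"dz": -6.4,"spin": 0,"grip": 3},
  {"dx": 0,"dy": 0,"dz": -6.4,"spin": 0,"grip": 3},
  {"dx": 0,"dy": 0,"dz": -6.4,"spin": 0,"grip": 3},
  {"dx": 0,"dy": 0,"dz": -6.4,"spin": 0,"grip": 3},
], squeeze=50)

```text
time_s: 33.92
tcp_pos: [0.4365, 0.0433, 0.1435]
eef_rot: [-179.9, 0.0, -70.5]
contact_force: [0.2, -0.3, 0.4]
gripper_width: 0.016
```

>>> servo_tool([
  {"dx": 0,"dy": 0,"dz": 0,"spin": 0,"grip": 3},
  {"dx": 0,"dy": 0,"dz": 0,"spin": 0,"grip": 3},
  {"dx": 0,"dy": 0,"dz": 0.5,"spin": 0,"grip": 3},
  {"dx": 0,"dy": 0,"dz": 1,"spin": 0,"grip": 3},
  {"dx": 0,"dy": 0,"dz": 2,"spin": 0,"grip": 3},
  {"dx": 0,"dy": 0,"dz": 3,"spin": 0,"grip": 3},
  {"dx": 0,"dy": 0,"dz": 4,"spin": 0,"grip": 3},
  {"dx": 0,"dy": 0,"dz": 4,"spin": 0,"grip": 3},
  {"dx": 0,"dy": 0,"dz": 4,"spin": 0,"grip": 3},
  {"dx": 0,"dy": 0,"dz": 4,"spin": 0,"grip": 3},
])

```text
time_s: 34.75
tcp_pos: [0.4358, 0.0431, 0.1823]
eef_rot: [180.0, 0.0, -70.5]
contact_force: [0.5, -1.1, -5.5]
gripper_width: 0.0095
```

Run:
```python
from bk import *
np.set_printoptions(precision=4,suppress=True)
s=r.get_state();print({k:s[k] for k in ('tcp_pos','eef_rot','gripper_width','contact_force','moment')})
b=snap('scene','s16.png')
for n in ('basket','candle_red','candle_blue','candle_pink'): print(n,[x[:5] for x in find(n,'scene',2)])
```

```text
{'tcp_pos': array([0.4358, 0.0431, 0.1823]), 'eef_rot': array([179.9523,   0.0143, -70.4781]), 'gripper_width': 0.00945848987748514, 'contact_force': array([ 0.5183, -1.0799, -5.482 ]), 'moment': array([0.0291, 0.2063, 0.0035])}
basket [(0.65, [309, 170, 370, 239], np.float64(340.4), np.float64(210.4), 1016), (0.45, [263, 243, 300, 275], np.float64(280.3), np.float64(256.2), 549)]
candle_red [(0.55, [322, 218, 341, 236], np.float64(328.2), np.float64(226.2), 171)]
candle_blue [(0.8, [467, 258, 496, 282], np.float64(483.5), np.float64(271.3), 346), (0.37, [347, 196, 353, 207], np.float64(352.5), np.float64(201.6), 65)]
candle_pink [(0.85, [327, 206, 351, 226], np.float64(338.0), np.float64(213.8), 313), (0.63, [310, 170, 370, 240], np.float64(340.9), np.float64(206.5), 673)]
```

>>> servo_tool([
  {"dx": 0,"dy": 0,"dz": 2,"spin": 0,"grip": 3},
  {"dx": 0,"dy": 0,"dz": 4,"spin": 0,"grip": 3},
  {"dx": 0,"dy": 0,"dz": 6.5,"spin": -0.05,"grip": 3},
  {"dx": -0.2,"dy": -1,"dz": 8.5,"spin": -0.1,"grip": 3},
  {"dx": -0.5,"dy": -3,"dz": 9.2,"spin": -0.15,"grip": 3},
  {"dx": -0.8,"dy": -5.5,"dz": 9.2,"spin": -0.2,"grip": 3},
  {"dx": -1,"dy": -8,"dz": 9.2,"spin": -0.25,"grip": 3},
  {"dx": -1.2,"dy": -10.5,"dz": 9.2,"spin": -0.3,"grip": 3},
  {"dx": -1.4,"dy": -13,"dz": 9.2,"spin": -0.351,"grip": 3},
  {"dx": -1.6,"dy": -15.5,"dz": 9.2,"spin": -0.351,"grip": 3},
])

```text
time_s: 35.83
tcp_pos: [0.4197, -0.1129, 0.2747]
eef_rot: [180.0, 0.0, -90.7]
contact_force: [0.3, 0.3, -6.1]
gripper_width: 0.0095
```

>>> servo_tool([
  {"dx": 0,"dy": -2.5,"dz": 0,"spin": 0,"grip": 3},
  {"dx": 0,"dy": -5,"dz": 0,"spin": 0,"grip": 3},
  {"dx": 0,"dy": -7.5,"dz": 0,"spin": 0,"grip": 3},
  {"dx": 0,"dy": -10,"dz": 0,"spin": 0,"grip": 3},
  {"dx": 0,"dy": -12.5,"dz": 0,"spin": 0,"grip": 3},
  {"dx": 0,"dy": -15,"dz": 0,"spin": 0,"grip": 3},
  {"dx": 0,"dy": -17,"dz": 0,"spin": 0,"grip": 3},
  {"dx": 0,"dy": -18.5,"dz": 0,"spin": 0,"grip": 3},
  {"dx": 0,"dy": -18.5,"dz": 0,"spin": 0,"grip": 3},
  {"dx": 0,"dy": -18.5,"dz": 0,"spin": 0,"grip": 3},
])

```text
time_s: 36.67
tcp_pos: [0.4198, -0.2972, 0.274]
eef_rot: [179.9, 0.1, -90.7]
contact_force: [-0.3, 0.9, -5.3]
gripper_width: 0.0099
```

Run:
```python
from bk import *
np.set_printoptions(precision=4,suppress=True)
s=r.get_state();print({k:s[k] for k in ('tcp_pos','eef_rot','gripper_width','contact_force','moment')})
b=snap('scene','s17.png');t=snap('top','t17.png');tp=s['tcp_pos']
I={'top':t,'scene':b}
zz=tp[2]+.0165-.16
print(zz,fit({'scene':b},tp[0],tp[1]-.025,0,.02,.02,.15,zz),fit(I,tp[0],tp[1]-.025,0,.02,.02,.15,zz))
import bk
m0=bk.model
bk.model=lambda x,y,w:[q+[0,0,zz] for q in m0(x,y,w)]
p=(tp[0],tp[1]-.025,0)
cv2.imwrite('pics/o17.png',np.hstack([overlay(t,'top',p,3.2,360,110,120,140),overlay(b,'scene',p,3.2,200,70,120,140)]))
```

```text
{'tcp_pos': array([ 0.4198, -0.2972,  0.274 ]), 'eef_rot': array([179.9037,   0.0504, -90.6846]), 'gripper_width': 0.009912067668762004, 'contact_force': array([-0.2926,  0.8739, -5.2941]), 'moment': array([0.259 , 0.1485, 0.01  ])}
0.1304773728964093 (np.float64(0.4209), np.float64(-0.3175), np.float64(-1.9), np.float64(1.177)) (np.float64(0.4205), np.float64(-0.3208), np.float64(-1.0), np.float64(3.582))
```

View pics/o17.png

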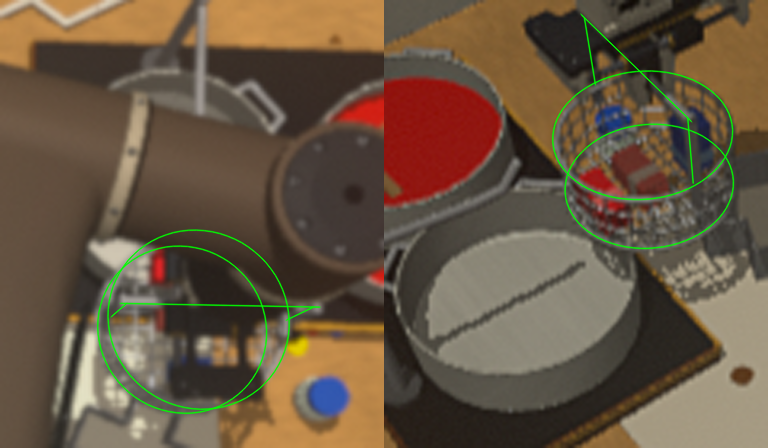

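Basket hangs level from the gripper with all three inside and ahead of the hanger tip. Moving it back over the tip.

>>> servo_tool([
  {"dx": 2,"dy": 0,"dz": 0,"spin": 0,"grip": 3},
  {"dx": 4,"dy": 0,"dz": 0,"spin": 0,"grip": 3},
  {"dx": 6,"dy": 0,"dz": 0,"spin": 0,"grip": 3},
  {"dx": 8,"dy": 0,"dz": 0,"spin": 0,"grip": 3},
  {"dx": 10,"dy": 0,"dz": 0,"spin": 0,"grip": 3},
  {"dx": 12,"dy": 0,"dz": 0,"spin": 0,"grip": 3},
  {"dx": 14,"dy": 0,"dz": 0,"spin": 0,"grip": 3},
  {"dx": 16,"dy": 0,"dz": 0,"spin": 0,"grip": 3},
  {"dx": 16.9,"dy": 0,"dz": 0,"spin": 0,"grip": 3},
  {"dx": 16.9,"dy": 0,"dz": 0,"spin": 0,"grip": 3},
])

```text
time_s: 37.6
tcp_pos: [0.591, -0.2956, 0.2739]
eef_rot: [179.9, 0.0, -90.5]
contact_force: [-0.5, 0.6, -4.6]
gripper_width: 0.0093
```

>>> servo_tool([
  {"dx": 0,"dy": 0,"dz": 0,"spin": 0,"grip": 3},
  {"dx": 0,"dy": 0,"dz": -1,"spin": 0,"grip": 3},
  {"dx": 0,"dy": 0,"dz": -2,"spin": 0,"grip": 3},
  {"dx": 0,"dy": 0,"dz": -3,"spin": 0,"grip": 3},
  {"dx": 0,"dy": 0,"dz": -3.5,"spin": 0,"grip": 3},
  {"dx": 0,"dy": 0,"dz": -4,"spin": 0,"grip": 3},
  {"dx": 0,"dy": 0,"dz": -4.4,"spin": 0,"grip": 3},
  {"dx": 0,"dy": 0,"dz": -4.4,"spin": 0,"grip": 3},
  {"dx": 0,"dy": 0,"dz": -4.4,"spin": 0,"grip": 3},
  {"dx": 0,"dy": 0,"dz": -4.4,"spin": 0,"grip": 3},
])

```text
time_s: 38.43
tcp_pos: [0.5895, -0.2969, 0.2314]
eef_rot: [-180.0, -0.0, -90.6]
contact_force: [-0.4, 0.3, -3.5]
gripper_width: 0.0094
```

>>> servo_tool([
  {"dx": 0,"dy": 0,"dz": -0.3,"spin": 0,"grip": 3},
  {"dx": 0,"dy": 0,"dz": -0.6,"spin": 0,"grip": 3},
  {"dx": 0,"dy": 0,"dz": -0.9,"spin": 0,"grip": 3},
  {"dx": 0,"dy": 0,"dz": -0.9,"spin": 0,"grip": 3},
  {"dx": 0,"dy": 0,"dz": -0.9,"spin": 0,"grip": 3},
  {"dx": 0,"dy": 0,"dz": -0.9,"spin": 0,"grip": 3},
  {"dx": 0,"dy": 0,"dz": -0.9,"spin": 0,"grip": 3},
  {"dx": 0,"dy": 0,"dz": -0.9,"spin": 0,"grip": 3},
  {"dx": 0,"dy": 0,"dz": -0.9,"spin": 0,"grip": 3},
  {"dx": 0,"dy": 0,"dz": -0.9,"spin": 0,"grip": 3},
])

```text
time_s: 39.27
tcp_pos: [0.5894, -0.2969, 0.2223]
eef_rot: [-180.0, -0.0, -90.6]
contact_force: [-0.3, 1.0, 0.8]
gripper_width: 0.0093
```

Run:
```python
from bk import *
np.set_printoptions(precision=4,suppress=True)
s=r.get_state();print({k:s[k] for k in ('tcp_pos','eef_rot','gripper_width','contact_force','moment')})
b=snap('scene','s18.png');tp=s['tcp_pos'];zz=.08
print(fit({'scene':b},tp[0],tp[1]-.025,0,.02,.02,.15,zz))
```

```text
{'tcp_pos': array([ 0.5894, -0.2969,  0.2223]), 'eef_rot': array([-179.9651,   -0.018 ,  -90.5687]), 'gripper_width': 0.009288511096079363, 'contact_force': array([-0.3452,  1.0035,  0.8042]), 'moment': array([0.3522, 0.4485, 0.0231])}
(np.float64(0.5825), np.float64(-0.32), np.float64(-6.6), np.float64(1.435))
```

Weight has gone off the gripper at the expected height, so I release.

>>> servo_tool([
  {"dx": 0,"dy": 0,"dz": 0,"spin": 0,"grip": 15},
  {"dx": 0,"dy": 0,"dz": 0,"spin": 0,"grip": 20},
  {"dx": 0,"dy": 0,"dz": 0,"spin": 0,"grip": 35},
  {"dx": 0,"dy": 0,"dz": 0,"spin": 0,"grip": 40},
  {"dx": 0,"dy": 0,"dz": 0,"spin": 0,"grip": 40},
  {"dx": 0,"dy": 0,"dz": 0,"spin": 0,"grip": 40},
  {"dx": 0,"dy": 0,"dz": 2,"spin": 0,"grip": 40},
  {"dx": 0,"dy": 0,"dz": 5,"spin": 0,"grip": 40},
  {"dx": 0,"dy": 0,"dz": 9,"spin": 0,"grip": 40},
  {"dx": 0,"dy": 0,"dz": 13,"spin": 0,"grip": 40},
])

```text
time_s: 40.15
tcp_pos: [0.5887, -0.2967, 0.3528]
eef_rot: [179.9, 0.0, -90.6]
contact_force: [1.3, -0.8, 0.5]
gripper_width: 0.0345
```

>>> servo_tool([
  {"dx": -4,"dy": 1,"dz": 1,"spin": 0,"grip": 40},
  {"dx": -8,"dy": 4,"dz": 1,"spin": 0,"grip": 40},
  {"dx": -10,"dy": 8,"dz": 1,"spin": 0,"grip": 40},
  {"dx": -12,"dy": 12,"dz": 1,"spin": 0,"grip": 40},
  {"dx": -12,"dy": 16,"dz": 1,"spin": 0,"grip": 40},
  {"dx": -12,"dy": 20,"dz": 1,"spin": 0,"grip": 40},
  {"dx": -12,"dy": 24,"dz": 1,"spin": 0,"grip": 40},
  {"dx": -12,"dy": 28,"dz": 1,"spin": 0,"grip": 40},
  {"dx": -12,"dy": 32,"dz": 1,"spin": 0,"grip": 40},
  {"dx": -12,"dy": 34,"dz": 1,"spin": 0,"grip": 40},
])

```text
time_s: 40.98
tcp_pos: [0.4687, 0.0463, 0.3623]
eef_rot: [-179.9, 0.1, -90.5]
contact_force: [1.2, -0.5, -0.2]
gripper_width: 0.0349
```

Run:
```python
from bk import *
import bk
np.set_printoptions(precision=4,suppress=True)
s=r.get_state();print({k:s[k] for k in ('time_s','tcp_pos','contact_force')})
b=snap('scene','s19.png');t=snap('top','t19.png');zz=.08
for c in ('top','scene'):
  for n in ('basket','candle_red','candle_blue','candle_pink'): print(c,n,[x[:5] for x in find(n,c,2)])
print(fit({'scene':b},.589,-.322,0,.02,.02,.15,zz),fit({'top':t,'scene':b},.589,-.322,0,.02,.02,.15,zz))
m0=bk.model
bk.model=lambda x,y,w:[q+[0,0,zz] for q in m0(x,y,w)]
p=(.589,-.322,0)
w=np.hstack([overlay(t,'top',p,3.2,365,90,120,120),overlay(b,'scene',p,3.2,185,75,120,120)])
w=np.vstack([w,cv2.resize(np.hstack([t[90:270,150:350],b[200:380,270:470]]),(768,208*1))])
cv2.imwrite('pics/o19.png',w)
```

```text
{'time_s': 40.9833, 'tcp_pos': array([0.4687, 0.0463, 0.3623]), 'contact_force': array([ 1.1609, -0.5265, -0.1714])}
top basket [(0.55, [388, 138, 454, 192], np.float64(414.2), np.float64(165.3), 890)]
top candle_red [(0.54, [401, 145, 423, 149], np.float64(411.8), np.float64(148.0), 147), (0.39, [402, 155, 424, 168], np.float64(413.5), np.float64(163.1), 190)]
top candle_blue [(0.47, [191, 264, 207, 273], np.float64(198.0), np.float64(268.9), 139), (0.32, [172, 110, 272, 252], np.float64(237.5), np.float64(159.8), 3100)]
top candle_pink []
scene basket [(0.74, [208, 106, 270, 182], np.float64(242.6), np.float64(154.0), 1223), (0.65, [218, 156, 239, 177], np.float64(225.4), np.float64(166.5), 185)]
scene candle_red [(0.45, [218, 157, 234, 174], np.float64(225.1), np.float64(165.8), 161), (0.24, [147, 83, 305, 231], np.float64(219.0), np.float64(155.1), 9967)]
scene candle_blue [(0.65, [467, 255, 493, 282], np.float64(482.9), np.float64(270.9), 306), (0.45, [244, 140, 260, 159], np.float64(254.7), np.float64(146.9), 188)]
scene candle_pink [(0.75, [227, 152, 247, 166], np.float64(238.2), np.float64(159.0), 228), (0.55, [220, 158, 236, 176], np.float64(226.5), np.float64(166.3), 128)]
(np.float64(0.5904), np.float64(-0.3178), np.float64(-0.8), np.float64(0.78)) (np.float64(0.5904), np.float64(-0.3215), np.float64(-1.1), np.float64(1.712))
```

View pics/o19.png

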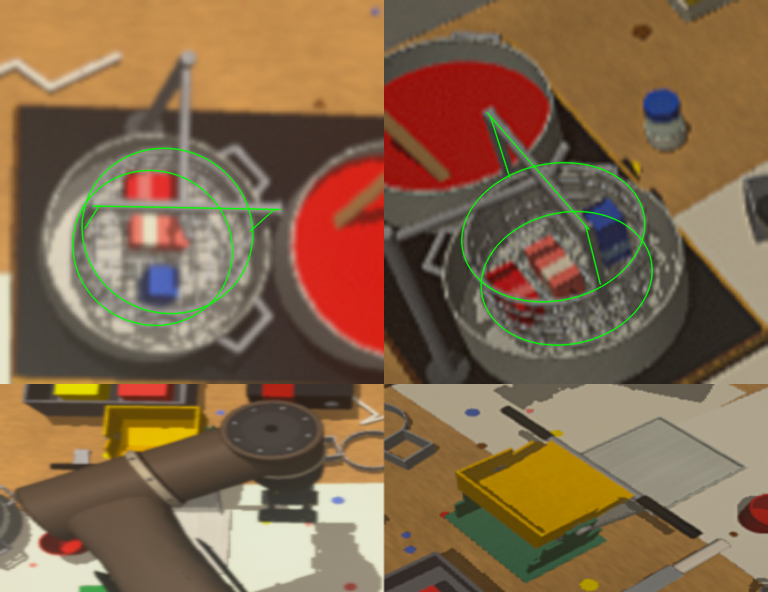

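The basket hangs upright on the rod with red, pink and blue inside, and the arm is clear. Final numeric check of the bin and the untouched things, then hand in.

>>> servo_tool([
  {"dx": 0,"dy": 0,"dz": 0,"spin": 0,"grip": 40},
  {"dx": 0,"dy": 0,"dz": 0,"spin": 0,"grip": 40},
  {"dx": 0,"dy": 0,"dz": 0,"spin": 0,"grip": 40},
  {"dx": 0,"dy": 0,"dz": 0,"spin": 0,"grip": 40},
  {"dx": 0,"dy": 0,"dz": 0,"spin": 0,"grip": 40},
  {"dx": 0,"dy": 0,"dz": 0,"spin": 0,"grip": 40},
  {"dx": 0,"dy": 0,"dz": 0,"spin": 0,"grip": 40},
  {"dx": 0,"dy": 0,"dz": 0,"spin": 0,"grip": 40},
  {"dx": 0,"dy": 0,"dz": 0,"spin": 0,"grip": 40},
  {"dx": 0,"dy": 0,"dz": 0,"spin": 0,"grip": 40},
])

```text
time_s: 42.32
tcp_pos: [0.4692, 0.0433, 0.3619]
eef_rot: [180.0, 0.0, -90.6]
contact_force: [-0.1, -0.9, 0.2]
gripper_width: 0.035
```

Run:
```python
from bk import *
a=cv2.imread('pics/scene0.png',0);b=cv2.cvtColor(snap('scene','s20.png'),cv2.COLOR_BGR2GRAY);o=cv2.imread('pics/s19.png',0)
def sh(n,y0,y1,x0,x1,a=a):
    t=a[y0:y1,x0:x1];R=cv2.matchTemplate(b[y0-6:y1+6,x0-6:x1+6],t,cv2.TM_CCOEFF_NORMED);_,v,_,l=cv2.minMaxLoc(R);print(n,round(v,3),l[0]-6,l[1]-6)
sh('bin left grip',295,335,398,438);sh('bin lip',262,320,365,410);sh('cup',293,330,452,492);sh('knife',335,394,385,450)
sh('round',214,255,240,285);sh('square',240,275,264,300);sh('cross',117,158,297,340);sh('jar',102,124,264,280);sh('basket vs before',100,185,205,275,o)
```

```text
bin left grip 1.0 0 0
bin lip 0.988 0 0
cup 1.0 0 0
knife 0.997 0 0
round 0.999 0 0
square 0.998 0 0
cross 0.31 0 0
jar 0.999 0 0
basket vs before 0.999 0 0
```

Run:
```python
from h import *
print([x[:5] for x in find('mould_cross','scene',2)])
print(r.close_job())
```

```text
[(0.77, [296, 118, 323, 150], np.float64(308.8), np.float64(126.9), 259), (0.16, [210, 108, 271, 183], np.float64(239.6), np.float64(154.0), 1618)]
the job is handed in; nothing more can be done
None
```

I handed the job in at about 42 s of the 210 s. By my own checks every part is done, but `close_job()` gives no verdict.

- **Bin:** I pulled it to its stop, where the force rose without further motion. Only red, pink and blue were there, and all three slid out onto the tray. I then swung it home. At the end its grip and lip matched the start picture with 0 px shift.
- **Basket:** It was knocked about 3 cm aside partway through, so I measured it again before dropping anything in. I put red, blue and pink in and left the green look-alike alone.
- **Hanging:** The gripper's load fell from about 5 N to about 0 at the seat height. The last view shows the basket upright on the rod over the empty pot with all three stubs in it. Two looks about a second apart showed no movement. The measured position, (0.590, -0.32), is within about 5 mm of the seat, and the arm is clear.

**Untouched things:** The cup, knife, jar, and round and square moulds showed 0 px shift.

**Checks that disagreed:**
- **Cross mould:** The image match was poor (0.31). The detector saw it only in part, with its left and top edges where they were at the start. The arm probably hid the rest, and nothing was carried low over it.
- **Basket pose:** The single-view edge fits were unreliable, up to a few centimetres off. I used the two-view fits and the overlays instead.
- **Red stub grasp:** It read up to 33 N briefly, then settled.

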